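# Fetch a spectacle case from the revolving carousel and pack a patient's job tray

## Robot

A 6-joint arm with a two-finger parallel gripper is mounted at the origin on the work surface. World frame = base frame: x ahead of the robot, y to its left, z up, the work surface at z = 0. Lengths are in mm, angles in degrees, forces in N, time in s.
With the tool pointing down it reaches from about 300 to 850 mm from the base axis. Payload 4.2 kg.
Tool frame: the origin (TCP) lies midway between the tips of the shut fingers; the grasp point (between the pads) lies 19 mm behind it (env.grip_depth is the distance from the TCP to the grasp point, in mm); z points along the fingers, y is the line along which they close (so a half turn about z gives the same grasp; the last joint's range is limited). The gripper opens to 91 mm and grips with 3 to 60 N. Pads are 32 mm wide; open, the fingers measure 118 mm over their backs; the gripper's body (76 mm by 178 mm) begins 60 mm behind the grasp point.
Start: joints at [71.849, 18.312, 89.639, -0, 72.044, -1.146], TCP at [168.168, 549.875, 213.976] pointing down, gripper open.
Joint ranges: [-177.97, 177.97], [-48.28, 115.42], [12.27, 149.76], [-77.06, 257.06], [2.81, 150.46], [-146.56, 146.56]. Speed limits (degrees/s): [147.25, 147.25, 180, 180, 180, 180].

## Interface

Orientations are given as [roll, pitch, yaw] about the fixed x, y, z axes, in that order (R = Rz(yaw) Ry(pitch) Rx(roll)).
In Python, from workcell import env, eyes gives the robot as it stands.
- The arm moves only by the tool send_rows, never from a script. Its argument "motion" is a list of rows, each a list of 7 numbers: the shift along the world's x, y, z normalised to -1 to 1, where 1 is 0.5 m, then the turn, a rotation vector about the world's x, y, z normalised to -1 to 1, where 1 is 60 degrees, then the opening, from -1 (shut) to 1 (fully open). A call has 1 to 20 rows; each row is the pose to reach, as a shift and turn from the pose commanded when the call began; what a row does not reach only later rows make up. A row lasts 1/8 s, in which the tool goes at most 62.5 mm and 10.7 degrees, less where a joint would pass 70% of its speed; a pose out of reach is approached as far as the arm can. A call with a number of a shift or a turn outside -1 to 1 is refused whole. A call with a gripper value outside its range is refused whole. The fingers move at their own pace and stop on an object; "squeeze" is the grip in N (left out, the last holds). Time passes only in rows, so rows that repeat a pose let the fingers close. It gives the time, the measured TCP pose, the force, the opening and the grip force at its end, in the units of the state.
- env.state(): the state, without advancing time (a new reading comes with each control period).
- eyes.grab_frame(name): name is "side" or "top"; returns a dict with "pixels" (420x560x3 uint8, red, green, blue), "depth" (420x560 float32, mm along the optical axis (not along the pixel's ray), 0 where there is no reading), "fx", "fy", "cx", "cy" (pixels), "R" (3x3) and "t" (3): a world point X has camera coordinates R X + t. Camera axes: x right, y down, z forward; pixel columns grow to the right and rows downward; lengths in mm; the calibration is good to about 2 mm. A picture is of the moment at which its call begins.
- env.job_done(): hands the job in; it is judged then, once.
The state is a dict: "time_s": time; "qpos": joint angles; "qvel": joint speeds; "effort": joint torques, N m; "ee_pos": TCP position; "ee_rot": TCP orientation; "force": force on the tool from outside, world axes, zero at the start; "torque": the same for the moment, N m; "gripper_width": finger opening in mm; "gripper_force": force on a finger pad.
Only numpy, scipy, OpenCV 4.12 (cv2) and the standard library are available. Lean on these libraries where they do the work, as an engineer would, in place of code of your own. Each camera call takes 0.05 s, during which the arm holds its last target. There are 200 camera calls.

## Task

Turn the revolving carousel until the compartment with the big hard spectacle case has come round from under the wire shelf and faces the robot, then lift the case out and lay it flat, right way up, on the bottom of the empty job tray. Then set the round-lensed spectacles, folded and lenses up as they are, gently on top of the case, lengthwise along it. Drop nothing and leave everything else undisturbed.

Things in the scene. Friction and masses are not known exactly. Their poses are not given: they have to be found in the camera images.
- carousel_base: Fixed round foot of the carousel on the table; origin on the carousel's turning axis at table height, x away from the robot. A wooden deck turns on it, divided into four quarter compartments that hold the big case, a slim case, a round tin and a small carton.
- deck_top (a point): Centre of the deck's top face, 26 mm above the table; turns with the deck; the big case's compartment lies on its -x side. The deck is 380 mm across, with a 7 mm rim bead. Four upright radial dividers (6 mm thick, tops 86 mm above the table) run from the hub to 180 mm from the axis, at 45, 135, 225 and 315 degrees from its x axis. Hub 44 mm across, its knob's top 100 mm above the table.
- deck (a joint): Angle the deck has turned since the start, rad, counter-clockwise from above positive; no stops. Bearing friction about 0.1 N m: about 1 N at a divider's outer end turns it, and it stays where it is left.
- case_bay (a point): Point on the deck's top face in the middle of the big case's compartment, 122 mm from the axis, 26 mm above the table. It turns with the deck; its x axis points towards the turning axis. This compartment's two dividers lie 45 degrees either side of the line from the axis through this point, the other two 135 degrees either side.
- wire_shelf: Fixed chrome wire shelf over the rear part of the carousel; origin on the turning axis at table height, x away from the robot. Its wires lie 161 to 170 mm above the table, from 66 mm (front edge) to 259 mm behind the axis (+x), 498 mm wide along y; a leg at each corner, a small box lying on each end.
- case: The big hard clamshell spectacle case, black with steel seam and hinge, 62 mm wide (x), 152 mm long (y), 44 mm high (z), flat on top, about 160 g, stays shut. Origin at the centre of its underside. It lies flat in its compartment, its length across the compartment (tangential), centre about 122 mm from the axis.
- job_tray: The empty grey open job tray, fixed on the table: outside 124 mm (x) by 208 mm (y), 34 mm high, walls and floor 4 mm thick (inside 116 by 200 mm). Origin at the centre of its underside, z up. (A stack of the same trays stands away at the left edge of the table.)
- round_specs: Loose folded black spectacles with round lenses (46 mm rims), about 32 g: 132 mm wide (y), 46 mm over the rims (x, brow side +x), 32 mm high (z). They lie lenses up, folded temples beneath. Origin under the middle, level with the underside. Beside them lie two other pairs, with squarish and with narrow lenses.
- specs_bridge (a point): Top of the bridge between the round lenses, 32 mm above the underside, 8 mm to the brow side (+x) of the middle. The bridge is 7 mm thick (x), 30 mm free between the rims; straight below it run the folded temples, 9 mm wide (x), from the underside up to 9 mm: bridge and temples can be pinched together along x.
- square_specs: Bystander: folded spectacles with squarish lenses, 138 x 42 x 32 mm.
- narrow_specs: Bystander: folded spectacles with narrow lenses, 138 x 29 x 32 mm.
- face_mirror: Bystander: grey hand mirror lying flat, 215 x 130 x 10 mm.
- sanitiser: Bystander: pump bottle, 62 mm across, 187 mm tall.
- slim_case: Bystander in the carousel: slim case 34 x 150 x 24 mm.
- round_tin: Bystander in the carousel: round tin, 78 mm across, 32 mm high.
- wipes_carton: Bystander in the carousel: small paper carton 95 x 55 x 36 mm.

How it is judged (in metres and radians):
On the way, in this order (a step that is already met when the one before it is completed fails the run):
1. the carousel stands still with the big case, still in its compartment, at the side facing the robot (x of case in the frame of carousel_base below -0.095 m and distance between case and case_bay below 0.03 m and velocity of joint deck between -0.1 and 0.1 rad/s), for 0.2 s.
2. the case lies flat and right way up on the bottom of the job tray, let go, with the spectacles not yet on it (z of case in the frame of job_tray between 0 and 0.009 m and horizontal distance between case and job_tray below 0.045 m and angle between case's own z axis and vertical below 0.1 rad and contact force between the fingers and case below 0.1 N and linear speed of case below 0.03 m/s and horizontal distance between round_specs and case above 0.1 m), for 0.2 s.
At the end, for the whole second after the job is handed in: Case flat, right way up (0.1 rad) on the tray floor, middle within 45 mm of the tray's middle; round spectacles resting on it, lenses up (0.15 rad), within 28 mm across and 40 mm along of its middle, lengthwise within 0.4 rad; both at rest (z of case in the frame of job_tray between 0 and 0.009 m and horizontal distance between case and job_tray below 0.045 m and angle between case's own z axis and vertical below 0.1 rad and z of round_specs in the frame of case between 0.04 and 0.049 m and x of round_specs in the frame of case between -0.028 and 0.028 m and y of round_specs in the frame of case between -0.04 and 0.04 m and angle between round_specs's own z axis and vertical below 0.15 rad and angle between the y axis of round_specs and the y axis of case, either way round below 0.4 rad and linear speed of each of round_specs, case below 0.02 m/s); the robot touches nothing.
It fails at once if the case is dropped (falls free at more than 0.7 m/s, a drop of some 25 mm) (linear speed of case above 0.7 m/s and contact force between the fingers and case below 0.01 N).
It fails at once if the spectacles are dropped (fall free at more than 0.7 m/s, a drop of some 25 mm) (linear speed of round_specs above 0.7 m/s and contact force between the fingers and round_specs below 0.01 N).
It fails at once if another pair of spectacles, the mirror or the pump bottle is moved by more than 40 mm or the bottle tipped (distance of any of square_specs, narrow_specs, face_mirror, sanitiser from where it was at the start of the episode above 0.04 m or angle between sanitiser's own z axis and vertical above 0.4 rad).
It fails at once if something else is taken or knocked out of the carousel (more than 175 mm from its axis, lifted by 30 mm or tipped) (horizontal distance between any of slim_case, round_tin, wipes_carton and carousel_base above 0.175 m or height (world z) of any of slim_case, round_tin, wipes_carton above 0.056 m or angle between any of slim_case, round_tin, wipes_carton's own z axis and vertical above 0.5 rad).
It also fails if it takes over 72 s, if anything falls off the work surface, if the arm or the gripper's body presses on something with over 40 N, if the wrist force passes 120 N, or if a joint passes its speed limit or range.

## Working session

There is one attempt and no reset: what is moved stays moved. The work goes in short steps, Python scripts to look and compute and a tool call to move; the robot and the scene stay as the last step left them, time stands still between calls to the robot, and variables do not carry over. Pictures are saved under pics/ and viewed, at most 10 in all, crops included, and the job is handed in when it is done.

Besides the shell and the picture viewer there is one more tool, called after ">>>" by a JSON object that holds its "method" and its "body", one argument or row to a line. send_rows: Moves the arm, as the interface text tells. Its arguments: {"type":"object","properties":{"motion":{"type":"array"},"squeeze":{"type":"number"}},"required":["motion"]}

```bash
mkdir -p pics; cat > h.py <<'E'
import sys; sys.path.insert(0,'.')
import numpy as np, cv2
from workcell import env, eyes
def grab(n,save=None):
    f=eyes.grab_frame(n)
    if save: cv2.imwrite('pics/'+save,f['pixels'][:,:,::-1])
    return f
def cloud(f):
    d=f['depth'].astype(float); v,u=np.mgrid[:d.shape[0],:d.shape[1]]
    c=np.stack([(u-f['cx'])/f['fx']*d,(v-f['cy'])/f['fy']*d,d],-1)
    p=(c-np.asarray(f['t']))@np.asarray(f['R']); p[d==0]=np.nan
    return p
E
python3 - <<'E'
from h import *
for n in('top','side'):
    f=grab(n,n+'0.png'); np.savez(n+'0.npz',**f)
    print(n,f['fx'],-np.array(f['R']).T@np.array(f['t']),np.round(f['R'],2).tolist())
print(env.state())
E
```

```text
top 432.85857013044085 [ 437.18537283  -11.44863802 1108.71444446] [[-0.02, -1.0, 0.01], [-0.98, 0.01, -0.17], [0.17, -0.02, -0.98]]
side 503.52604732975254 [ 519.93398547 -864.50404374  920.80800655] [[0.99, -0.11, 0.02], [-0.06, -0.71, -0.7], [0.09, 0.69, -0.72]]
{'time_s': 0.1, 'qpos': array([ 7.18478228e+01,  1.83479517e+01,  8.96967541e+01, -2.42273434e-03,
        7.20428717e+01, -1.14471458e+00]), 'qvel': array([-0.00250326, -0.13134583, -0.18624421, -0.00045567, -0.01075901,
       -0.00904733]), 'effort': array([ 2.39769775e-03, -4.13335025e+01, -2.32508987e+01,  7.28854048e-02,
        4.22299665e-02, -7.24028769e-05]), 'ee_pos': array([168.05408423, 549.45076799, 213.22264411]), 'ee_rot': array([-1.79912394e+02,  5.53516917e-04,  1.62993287e+02]), 'force': array([ 0.92324478, -0.08998868,  0.80386719]), 'torque': array([-0.02100617, -0.04868187,  0.05338061]), 'gripper_force': 0.0, 'gripper_width': 91.50356412968941}
```

View pics/top0.png

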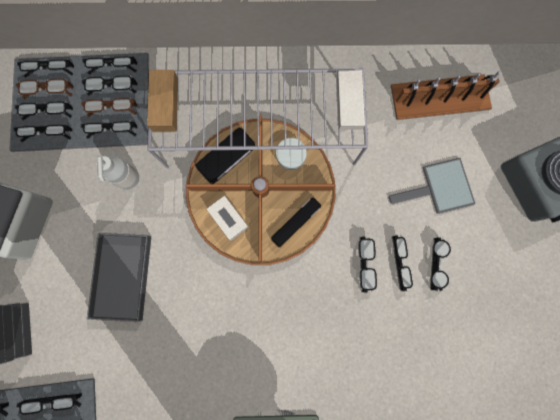

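View pics/side0.png

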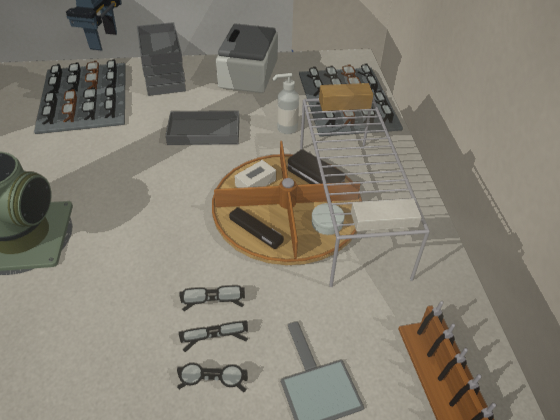

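```bash
python3 - <<'E'
from h import *
T=dict(np.load('top0.npz')); S=dict(np.load('side0.npz'))
a=cv2.resize(T['pixels'][225:305,345:465,::-1],None,fx=5,fy=5,interpolation=3)[:, :400*2]
b=cv2.resize(S['pixels'][345:405,165:265,::-1],None,fx=6,fy=4,interpolation=3)
b=cv2.resize(S['pixels'][355:397,170:255,::-1],None,fx=4.7,fy=4.7,interpolation=3)
out=np.zeros((600,600,3),np.uint8); out[:400]=a[:,:600]; out[400:400+b.shape[0],:b.shape[1]]=b[:200,:600]; cv2.imwrite('pics/z.png',out)
p=cloud(T); q=cloud(S)
def at(c,r): print((c,r),np.round(p[r,c]))
for c,r in[(260,184),(260,250),(197,187),(325,187),(225,157),(120,275),(440,264),(443,248),(440,280),(119,178)]: at(c,r)
# tray: wall tops / floor
P=p.reshape(-1,3); rgb=T['pixels'].reshape(-1,3).astype(int)
vv,uu=np.mgrid[:420,:560]; 
m=((uu>80)&(uu<160)&(vv>225)&(vv<330)).ravel()&(rgb.max(1)<75)
for nm,mm,pp in[('tray',m,P)]:
    k=mm&(pp[:,2]>-5)&(pp[:,2]<45)
    print(nm,k.sum(),cv2.minAreaRect(pp[k][:,:2].astype(np.float32)),np.percentile(pp[k][:,2],[5,50,95]))
# dividers: height 78..92 near the hub (dist<190)
for nm,pp in[('top',P),('side',q.reshape(-1,3))]:
    h=(pp[:,2]>78)&(pp[:,2]<93)&(np.hypot(pp[:,0]-625,pp[:,1]-35)<190)&(pp[:,0]<680)
    x=pp[h][:,:2].astype(np.float32); print(nm,len(x),x.min(0),x.max(0))
    for sel in(x[:,0]<580,x[:,1]>80,x[:,1]<-10):
        if sel.sum()>5: print(sel.sum(),cv2.fitLine(x[sel],1,0,.01,.01).ravel())
    kn=pp[(pp[:,2]>95)&(pp[:,2]<105)&(np.hypot(pp[:,0]-625,pp[:,1]-35)<50)]; print('knob',len(kn),kn.mean(0))
    # specs region
    s=(pp[:,2]>6)&(pp[:,2]<40)&(pp[:,0]>330)&(pp[:,0]<560)&(pp[:,1]<-200)&(pp[:,1]>-480)
    x=pp[s]; print('specs',len(x),np.histogram(x[:,1],bins=np.arange(-480,-190,15)))
    r=x[x[:,1]<-375]
    if len(r)>5: print(cv2.minAreaRect(r[:,:2].astype(np.float32)),np.percentile(r[:,2],[5,50,95]))
E
```

```text
(260, 184) [646.  28.  98.]
(260, 250) [490.  29.  86.]
(197, 187) [645. 181.  76.]
(325, 187) [ 641. -130.   74.]
(225, 157) [721. 115.  70.]
(120, 275) [438. 382.   5.]
(440, 264) [ 451. -424.   -1.]
(443, 248) [ 490. -424.   28.]
(440, 280) [ 412. -411.   28.]
(119, 178) [662. 358. 109.]
tray 1030 ((435.1614990234375, 377.977294921875), (123.81098937988281, 203.4767608642578), 86.10314178466797) [ 0.84266355 14.26554378 31.87221063]
top 666 [ 466.7521  -148.25414] [678.08276 209.2452 ]
127 [ 9.9996179e-01 -8.7412205e-03  5.0260565e+02  3.1760941e+01]
125 [1.3527771e-02 9.9990851e-01 6.4511865e+02 1.1044941e+02]
177 [ 1.6475126e-02  9.9986428e-01  6.4495154e+02 -2.1584793e+01]
knob 108 [645.22337705  29.24061616  98.60750045]
specs 2067 (array([  0,   0,  26, 153, 297, 196,  17,   0,   2, 103, 306, 208,   0,
         0,   0, 216, 286, 257,   0]), array([-480, -465, -450, -435, -420, -405, -390, -375, -360, -345, -330,
       -315, -300, -285, -270, -255, -240, -225, -210, -195]))
((453.2491760253906, -415.5641784667969), (130.1971893310547, 61.11288070678711), 1.7430543899536133) [ 8.38149948 28.78663512 32.52070566]
side 641 [ 467.82324 -152.93434] [679.3774 208.6083]
179 [ 9.9990934e-01 -1.3463745e-02  4.8361826e+02  2.8674929e+01]
85 [2.2884354e-02 9.9973810e-01 6.4745721e+02 1.2932007e+02]
134 [ 1.3630640e-02  9.9990708e-01  6.4535510e+02 -6.3530586e+01]
knob 87 [646.10982336  25.77722025  99.43640092]
specs 2892 (array([  1,   1,  67, 313, 498, 243,  12,   0,   1, 200, 436, 186,   0,
         0,   6, 292, 396, 240,   0]), array([-480, -465, -450, -435, -420, -405, -390, -375, -360, -345, -330,
       -315, -300, -285, -270, -255, -240, -225, -210, -195]))
((419.41802978515625, -416.3576354980469), (196.40869140625, 82.17634582519531), 11.391229629516602) [ 9.22198352 30.15879993 33.44250507]
```

View pics/z.png

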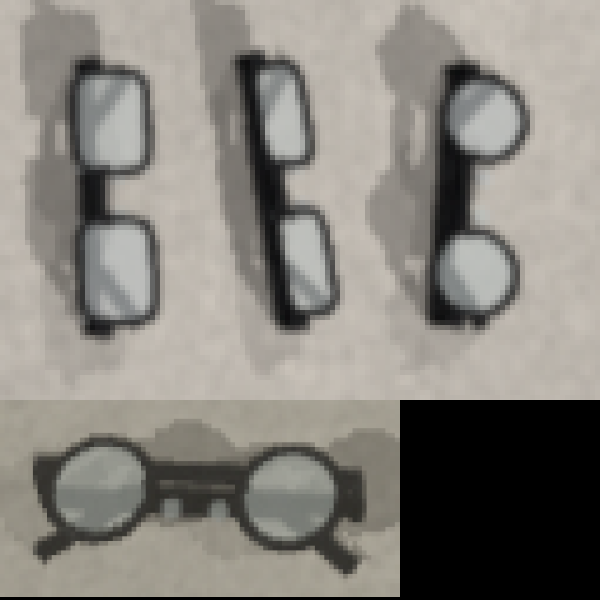

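The top view shows the hub at (260,186), the case at (225,155) and the tray at (120,277). The round spectacles are at (440,264) with the brow side to the left. The deck axis works out at (645.5, 27.5), with the dividers at about 89° and 179°.

I'll push the front divider counter-clockwise first, then push the divider beside the case.

>>> {"method": "send_rows", "body": {
  "motion": [
    [0.628,-0.98,0,0,0,-1,-1],
    [0.628,-0.98,0,0,0,-1,-1],
    [0.628,-0.98,0,0,0,-1,-1],
    [0.628,-0.98,0,0,0,-1,-1],
    [0.628,-0.98,0,0,0,-1,-1],
    [0.628,-0.98,0,0,0,-1,-1],
    [0.628,-0.98,0,0,0,-1,-1],
    [0.628,-0.98,0,0,0,-1,-1],
    [0.628,-0.98,0,0,0,-1,-1],
    [0.628,-0.98,0,0,0,-1,-1],
    [0.628,-0.98,0,0,0,-1,-1],
    [0.628,-0.98,0,0,0,-1,-1]
  ]
}}

```text
time_s: 1.6
ee_pos: [481.2, 61.1, 213.8]
ee_rot: [-179.9, -0.1, 103.1]
force: [-0.7, 0.5, -0.0]
gripper_width: 0.5
gripper_force: 0.0
```

>>> {"method": "send_rows", "body": {
  "motion": [
    [0,0,-0.1,0,0,-0.1,-1],
    [0,0,-0.2,0,0,-0.217,-1],
    [0,0,-0.28,0,0,-0.217,-1],
    [0,0,-0.32,0,0,-0.217,-1],
    [0,0,-0.336,0,0,-0.217,-1],
    [0,0,-0.336,0,0,-0.217,-1]
  ]
}}

```text
time_s: 2.35
ee_pos: [482.0, 60.8, 46.2]
ee_rot: [180.0, -0.0, 90.1]
force: [0.2, 0.7, 0.9]
gripper_width: 0.5
gripper_force: 0.0
```

```bash
cat > arc.py <<'E'
from h import *
# arc rows: finger at radius r, side offset off behind divider angle phi
def arc(phi0,phi1,n,p0,yaw0,r=163,off=20,ax=(645.5,27.5)):
    for i in range(1,n+1):
        a=np.radians(phi0+(phi1-phi0)*i/n)
        x=ax[0]+r*np.cos(a)+off*np.sin(a); y=ax[1]+r*np.sin(a)-off*np.cos(a)
        print([round((x-p0[0])/500,3),round((y-p0[1])/500,3),0,0,0,round((np.degrees(a)-yaw0)/60,3),-1])
E
python3 - <<'E'
from arc import *
arc(179.5,212,14,(482.2,59.9),180)
print()
a=np.radians(212);arc(212,245,14,(645.5+163*np.cos(a)+20*np.sin(a),27.5+163*np.sin(a)-20*np.cos(a)),212)
E
```

```text
[np.float64(-0.001), np.float64(-0.035), 0, 0, 0, np.float64(0.03), -1]
[np.float64(-0.001), np.float64(-0.048), 0, 0, 0, np.float64(0.069), -1]
[np.float64(-0.002), np.float64(-0.062), 0, 0, 0, np.float64(0.108), -1]
[np.float64(-0.002), np.float64(-0.075), 0, 0, 0, np.float64(0.146), -1]
[np.float64(-0.001), np.float64(-0.088), 0, 0, 0, np.float64(0.185), -1]
[np.float64(0.0), np.float64(-0.102), 0, 0, 0, np.float64(0.224), -1]
[np.float64(0.002), np.float64(-0.115), 0, 0, 0, np.float64(0.262), -1]
[np.float64(0.004), np.float64(-0.128), 0, 0, 0, np.float64(0.301), -1]
[np.float64(0.007), np.float64(-0.141), 0, 0, 0, np.float64(0.34), -1]
[np.float64(0.01), np.float64(-0.154), 0, 0, 0, np.float64(0.379), -1]
[np.float64(0.014), np.float64(-0.167), 0, 0, 0, np.float64(0.417), -1]
[np.float64(0.019), np.float64(-0.179), 0, 0, 0, np.float64(0.456), -1]
[np.float64(0.024), np.float64(-0.191), 0, 0, 0, np.float64(0.495), -1]
[np.float64(0.029), np.float64(-0.204), 0, 0, 0, np.float64(0.533), -1]

[np.float64(0.006), np.float64(-0.012), 0, 0, 0, np.float64(0.039), -1]
[np.float64(0.012),
[... 212 characters left out ...]
35), np.float64(-0.058), 0, 0, 0, np.float64(0.196), -1]
[np.float64(0.043), np.float64(-0.069), 0, 0, 0, np.float64(0.236), -1]
[np.float64(0.052), np.float64(-0.079), 0, 0, 0, np.float64(0.275), -1]
[np.float64(0.061), np.float64(-0.089), 0, 0, 0, np.float64(0.314), -1]
[np.float64(0.07), np.float64(-0.098), 0, 0, 0, np.float64(0.354), -1]
[np.float64(0.08), np.float64(-0.107), 0, 0, 0, np.float64(0.393), -1]
[np.float64(0.091), np.float64(-0.116), 0, 0, 0, np.float64(0.432), -1]
[np.float64(0.101), np.float64(-0.124), 0, 0, 0, np.float64(0.471), -1]
[np.float64(0.112), np.float64(-0.132), 0, 0, 0, np.float64(0.511), -1]
[np.float64(0.124), np.float64(-0.14), 0, 0, 0, np.float64(0.55), -1]
```

>>> {"method": "send_rows", "body": {
  "motion": [
    [0,-0.01,0,0,0,0,-1],
    [0,-0.02,0,0,0,0.01,-1],
    [-0.001,-0.032,0,0,0,0.03,-1],
    [-0.001,-0.048,0,0,0,0.069,-1],
    [-0.002,-0.062,0,0,0,0.108,-1],
    [-0.002,-0.075,0,0,0,0.146,-1],
    [-0.001,-0.088,0,0,0,0.185,-1],
    [0,-0.102,0,0,0,0.224,-1],
    [0.002,-0.115,0,0,0,0.262,-1],
    [0.004,-0.128,0,0,0,0.301,-1],
    [0.007,-0.141,0,0,0,0.34,-1],
    [0.01,-0.154,0,0,0,0.379,-1],
    [0.014,-0.167,0,0,0,0.417,-1],
    [0.019,-0.179,0,0,0,0.456,-1],
    [0.024,-0.191,0,0,0,0.495,-1],
    [0.029,-0.204,0,0,0,0.533,-1]
  ]
}}

```text
time_s: 4.35
ee_pos: [496.5, -42.7, 46.1]
ee_rot: [180.0, -0.0, 122.0]
force: [0.1, 0.5, -0.3]
gripper_width: 0.7
gripper_force: 0.3
```

>>> {"method": "send_rows", "body": {
  "motion": [
    [0.006,-0.012,0,0,0,0.039,-1],
    [0.012,-0.024,0,0,0,0.079,-1],
    [0.019,-0.036,0,0,0,0.118,-1],
    [0.027,-0.047,0,0,0,0.157,-1],
    [0.035,-0.058,0,0,0,0.196,-1],
    [0.043,-0.069,0,0,0,0.236,-1],
    [0.052,-0.079,0,0,0,0.275,-1],
    [0.061,-0.089,0,0,0,0.314,-1],
    [0.07,-0.098,0,0,0,0.354,-1],
    [0.08,-0.107,0,0,0,0.393,-1],
    [0.091,-0.116,0,0,0,0.432,-1],
    [0.101,-0.124,0,0,0,0.471,-1],
    [0.11,-0.13,0,0,0,0.511,-1],
    [0.117,-0.135,0,0,0,0.53,-1],
    [0.122,-0.138,0,0,0,0.55,-1],
    [0.122,-0.138,0,0,0,0.55,-1]
  ]
}}

```text
time_s: 6.35
ee_pos: [557.9, -111.4, 46.0]
ee_rot: [180.0, 0.0, 154.9]
force: [-0.3, 0.1, 1.0]
gripper_width: 0.8
gripper_force: 0.0
```

```bash
python3 - <<'E'
from h import *
f=grab('top','top1.png'); np.savez('top1.npz',**f); print(env.state()['ee_pos'])
E
```

```text
[ 557.76607496 -111.2266387    46.01753015]
```

View pics/top1.png

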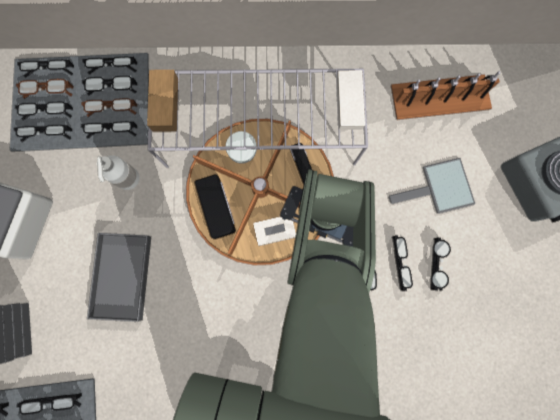

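The deck has turned about 70° and the case is at (213,206). The divider beside it now points to (232,258), about 159°. I'll move the fingers to its case side.

>>> {"method": "send_rows", "body": {
  "motion": [
    [-0.005,0.005,0.1,0,0,-0.05,-1],
    [-0.01,0.01,0.2,0,0,-0.2,-1],
    [-0.12,0.447,0.2,0,0,-1,-1],
    [-0.12,0.447,0.2,0,0,-1,-1],
    [-0.12,0.447,0.2,0,0,-1,-1],
    [-0.12,0.447,0.2,0,0,-1,-1],
    [-0.12,0.447,0.2,0,0,-1,-1],
    [-0.12,0.447,0.2,0,0,-1,-1],
    [-0.12,0.447,0.2,0,0,-1,-1]
  ]
}}

```text
time_s: 7.52
ee_pos: [497.7, 112.0, 146.0]
ee_rot: [180.0, 0.0, 95.0]
force: [-0.0, -0.0, 0.4]
gripper_width: 0.2
gripper_force: 0.0
```

>>> {"method": "send_rows", "body": {
  "motion": [
    [0,0,0,0,0,-0.17,-1],
    [0,0,0,0,0,-0.34,-1],
    [0,0,0,0,0,-0.433,-1],
    [0,0,0,0,0,-0.433,-1]
  ]
}}

```text
time_s: 8.02
ee_pos: [497.9, 111.6, 145.9]
ee_rot: [180.0, 0.0, 69.0]
force: [-0.9, -0.1, -0.7]
gripper_width: -0.0
gripper_force: 0.0
```

```bash
python3 - <<'E'
from arc import *
T=dict(np.load('top1.npz')); P=cloud(T).reshape(-1,3)
h=(P[:,2]>78)&(P[:,2]<93)&(P[:,0]<600)&(P[:,1]>30)&(np.hypot(P[:,0]-645,P[:,1]-27)<190)
x=P[h][:,:2].astype(np.float32); l=cv2.fitLine(x,1,0,.01,.01).ravel(); print(len(x),l)
c=(P[:,2]>62)&(P[:,2]<76)&(T['pixels'].reshape(-1,3).max(1)<60)&(P[:,1]>60)&(np.hypot(P[:,0]-645,P[:,1]-27)<185)
print(c.sum(),cv2.minAreaRect(P[c][:,:2].astype(np.float32)))
s=env.state(); print(s['ee_pos'],s['ee_rot'])
phi=159
def pos(a,off,r=168): a=np.radians(a); return np.array([645.5+r*np.cos(a)+off*np.sin(a),27.5+r*np.sin(a)-off*np.cos(a)])
p0=s['ee_pos'][:2]
arc(159,192,14,p0,159,r=166); print(); arc(192,225,14,pos(192,20,166),192,r=166)
E
```

```text
147 [ 9.0609956e-01 -4.2306447e-01  4.9717590e+02  9.8312820e+01]
1458 ((599.893798828125, 141.13839721679688), (150.73123168945312, 59.16883850097656), 17.065372467041016)
[497.87177423 111.62107179 145.94433105] [1.79995511e+02 2.62148236e-03 6.90253762e+01]
[np.float64(-0.007), np.float64(-0.024), 0, 0, 0, np.float64(0.039), -1]
[np.float64(-0.012), np.float64(-0.037), 0, 0, 0, np.float64(0.079), -1]
[np.float64(-0.017), np.float64(-0.05), 0, 0, 0, np.float64(0.118), -1]
[np.float64(-0.022), np.float64(-0.062), 0, 0, 0, np.float64(0.157), -1]
[np.float64(-0.026), np.float64(-0.076), 0, 0, 0, np.float64(0.196), -1]
[np.float64(-0.03), np.float64(-0.089), 0, 0, 0, np.float64(0.236), -1]
[np.float64(-0.033), np.float64(-0.102), 0, 0, 0, np.float64(0.275), -1]
[np.float64(-0.035), np.float64(-0.116), 0, 0, 0, np.float64(0.314), -1]
[np.float64(-0.037), np.float64(-0.129), 0, 0, 0, np.float64(0.354), -1]
[np.float64(-0.038), np.float64(-0.143), 0, 0, 0, np.float64(0.393), -1]
[np.float64(-0.039), np.float64(-0.157), 0, 0, 0, np.float64(0.432), -1]
[np.float64(-0.039), np.float64(-0.171
[... 484 characters left out ...]
13), np.float64(-0.067), 0, 0, 0, np.float64(0.196), -1]
[np.float64(0.017), np.float64(-0.08), 0, 0, 0, np.float64(0.236), -1]
[np.float64(0.022), np.float64(-0.093), 0, 0, 0, np.float64(0.275), -1]
[np.float64(0.028), np.float64(-0.106), 0, 0, 0, np.float64(0.314), -1]
[np.float64(0.033), np.float64(-0.118), 0, 0, 0, np.float64(0.354), -1]
[np.float64(0.04), np.float64(-0.131), 0, 0, 0, np.float64(0.393), -1]
[np.float64(0.047), np.float64(-0.143), 0, 0, 0, np.float64(0.432), -1]
[np.float64(0.054), np.float64(-0.154), 0, 0, 0, np.float64(0.471), -1]
[np.float64(0.062), np.float64(-0.166), 0, 0, 0, np.float64(0.511), -1]
[np.float64(0.07), np.float64(-0.177), 0, 0, 0, np.float64(0.55), -1]
```

>>> {"method": "send_rows", "body": {
  "motion": [
    [0.01,0.022,0,0,0,-0.067,-1],
    [0.01,0.022,-0.06,0,0,-0.067,-1],
    [0.01,0.022,-0.13,0,0,-0.067,-1],
    [0.01,0.022,-0.18,0,0,-0.067,-1],
    [0.01,0.022,-0.2,0,0,-0.067,-1],
    [0.01,0.022,-0.2,0,0,-0.067,-1]
  ]
}}

```text
time_s: 8.78
ee_pos: [502.7, 123.1, 45.8]
ee_rot: [-180.0, 0.0, 65.0]
force: [0.9, -0.2, 0.0]
gripper_width: 0.7
gripper_force: 0.0
```

```bash
python3 - <<'E'
from arc import *
def pos(a,off,r=168): a=np.radians(a); return np.array([645.5+r*np.cos(a)+off*np.sin(a),27.5+r*np.sin(a)-off*np.cos(a)])
s=env.state(); print(s['ee_pos'],s['force'])
arc(155,190,15,s['ee_pos'],155,r=166); print(); arc(190,225,15,pos(190,20,166),190,r=166)
E
```

```text
[502.6882955  123.12425403  45.78930826] [ 0.85046016 -0.22496149  0.04694402]
[np.float64(-0.005), np.float64(-0.026), 0, 0, 0, np.float64(0.039), -1]
[np.float64(-0.012), np.float64(-0.038), 0, 0, 0, np.float64(0.078), -1]
[np.float64(-0.018), np.float64(-0.051), 0, 0, 0, np.float64(0.117), -1]
[np.float64(-0.023), np.float64(-0.063), 0, 0, 0, np.float64(0.156), -1]
[np.float64(-0.028), np.float64(-0.076), 0, 0, 0, np.float64(0.194), -1]
[np.float64(-0.033), np.float64(-0.089), 0, 0, 0, np.float64(0.233), -1]
[np.float64(-0.037), np.float64(-0.102), 0, 0, 0, np.float64(0.272), -1]
[np.float64(-0.04), np.float64(-0.115), 0, 0, 0, np.float64(0.311), -1]
[np.float64(-0.043), np.float64(-0.128), 0, 0, 0, np.float64(0.35), -1]
[np.float64(-0.045), np.float64(-0.142), 0, 0, 0, np.float64(0.389), -1]
[np.float64(-0.047), np.float64(-0.155), 0, 0, 0, np.float64(0.428), -1]
[np.float64(-0.048), np.float64(-0.169), 0, 0, 0, np.float64(0.467), -1]
[np.float64(-0.049), np.float64(-0.182), 0, 0, 0, np.float64(0.506), -1]
[np.float64(-0.049), np.float64(-0.196), 0, 0, 0, np.float64(0.544), -1]
[
[... 449 characters left out ...]
), np.float64(-0.08), 0, 0, 0, np.float64(0.233), -1]
[np.float64(0.019), np.float64(-0.093), 0, 0, 0, np.float64(0.272), -1]
[np.float64(0.023), np.float64(-0.106), 0, 0, 0, np.float64(0.311), -1]
[np.float64(0.029), np.float64(-0.118), 0, 0, 0, np.float64(0.35), -1]
[np.float64(0.035), np.float64(-0.131), 0, 0, 0, np.float64(0.389), -1]
[np.float64(0.041), np.float64(-0.143), 0, 0, 0, np.float64(0.428), -1]
[np.float64(0.048), np.float64(-0.155), 0, 0, 0, np.float64(0.467), -1]
[np.float64(0.055), np.float64(-0.166), 0, 0, 0, np.float64(0.506), -1]
[np.float64(0.063), np.float64(-0.177), 0, 0, 0, np.float64(0.544), -1]
[np.float64(0.071), np.float64(-0.188), 0, 0, 0, np.float64(0.583), -1]
```

>>> {"method": "send_rows", "body": {
  "motion": [
    [-0.002,-0.008,0,0,0,0,-1],
    [-0.004,-0.017,0,0,0,0.02,-1],
    [-0.006,-0.026,0,0,0,0.039,-1],
    [-0.012,-0.038,0,0,0,0.078,-1],
    [-0.018,-0.051,0,0,0,0.117,-1],
    [-0.023,-0.063,0,0,0,0.156,-1],
    [-0.028,-0.076,0,0,0,0.194,-1],
    [-0.033,-0.089,0,0,0,0.233,-1],
    [-0.037,-0.102,0,0,0,0.272,-1],
    [-0.04,-0.115,0,0,0,0.311,-1],
    [-0.043,-0.128,0,0,0,0.35,-1],
    [-0.045,-0.142,0,0,0,0.389,-1],
    [-0.047,-0.155,0,0,0,0.428,-1],
    [-0.048,-0.169,0,0,0,0.467,-1],
    [-0.049,-0.182,0,0,0,0.506,-1],
    [-0.049,-0.196,0,0,0,0.544,-1],
    [-0.048,-0.21,0,0,0,0.583,-1]
  ]
}}

```text
time_s: 10.9
ee_pos: [478.7, 17.9, 46.4]
ee_rot: [180.0, 0.0, 100.1]
force: [0.8, 1.3, 1.2]
gripper_width: 0.3
gripper_force: 0.4
```

>>> {"method": "send_rows", "body": {
  "motion": [
    [0.001,-0.014,0,0,0,0.039,-1],
    [0.003,-0.027,0,0,0,0.078,-1],
    [0.005,-0.041,0,0,0,0.117,-1],
    [0.007,-0.054,0,0,0,0.156,-1],
    [0.011,-0.067,0,0,0,0.194,-1],
    [0.014,-0.08,0,0,0,0.233,-1],
    [0.019,-0.093,0,0,0,0.272,-1],
    [0.023,-0.106,0,0,0,0.311,-1],
    [0.029,-0.118,0,0,0,0.35,-1],
    [0.035,-0.131,0,0,0,0.389,-1],
    [0.041,-0.143,0,0,0,0.428,-1],
    [0.048,-0.155,0,0,0,0.467,-1],
    [0.054,-0.163,0,0,0,0.506,-1],
    [0.06,-0.171,0,0,0,0.54,-1],
    [0.065,-0.178,0,0,0,0.56,-1],
    [0.069,-0.184,0,0,0,0.583,-1],
    [0.069,-0.184,0,0,0,0.583,-1],
    [0.069,-0.184,0,0,0,0.583,-1],
    [0.069,-0.184,0.1,0,0,0.583,-1],
    [0.069,-0.184,0.2,0,0,0.583,-1]
  ]
}}

```text
time_s: 13.4
ee_pos: [512.7, -73.4, 146.7]
ee_rot: [-180.0, -0.1, 134.9]
force: [1.7, 0.1, -0.8]
gripper_width: 0.7
gripper_force: 0.0
```

>>> {"method": "send_rows", "body": {
  "motion": [
    [-0.05,0.05,0.1,0,0,-0.2,0.9],
    [-0.18,0.6,0.2,0,0,-0.75,0.9],
    [-0.18,0.6,0.2,0,0,-0.75,0.9],
    [-0.18,0.6,0.2,0,0,-0.75,0.9],
    [-0.18,0.6,0.2,0,0,-0.75,0.9],
    [-0.18,0.6,0.2,0,0,-0.75,0.9],
    [-0.18,0.6,0.2,0,0,-0.75,0.9]
  ]
}}

```text
time_s: 14.28
ee_pos: [422.3, 229.9, 246.7]
ee_rot: [179.9, -0.1, 90.3]
force: [0.6, -0.6, -0.2]
gripper_width: 67.5
gripper_force: 0.0
```

```bash
python3 - <<'E'
from h import *
s=env.state(); print(s['ee_pos'],s['ee_rot'])
for n in('top','side'):
    f=grab(n,n+'2.png'); np.savez(n+'2.npz',**f); P=cloud(f).reshape(-1,3)
    d=np.hypot(P[:,0]-645.5,P[:,1]-27.5)
    c=(P[:,2]>62)&(P[:,2]<78)&(f['pixels'].reshape(-1,3).max(1)<70)&(P[:,0]<600)&(d<185)
    print(n,c.sum(),cv2.minAreaRect(P[c][:,:2].astype(np.float32)),np.median(P[c],0))
    for sg in(1,-1):
        h=(P[:,2]>79)&(P[:,2]<93)&(P[:,0]<610)&(sg*(P[:,1]-27)>15)&(d<185)
        if h.sum()>10: print('div',h.sum(),cv2.fitLine(P[h][:,:2].astype(np.float32),1,0,.01,.01).ravel())
E
```

```text
[422.34005707 229.94988913 246.70285635] [ 1.79909253e+02 -9.71162546e-02  9.02835268e+01]
top 1544 ((524.1712646484375, 25.07052230834961), (148.83042907714844, 61.00535202026367), 87.33807373046875) [523.5630736   25.18055947  68.66742483]
div 138 [  0.71137387  -0.70281374 577.3688      96.45932   ]
div 148 [  0.7016361    0.71253544 567.635      -47.745426  ]
side 1079 ((525.4732055664062, 23.02886199951172), (153.01498413085938, 60.5564079284668), 87.75860595703125) [524.74223023  13.22792722  69.74581617]
div 139 [  0.7050833   -0.70912445 548.6474     124.076096  ]
div 168 [  0.7002863    0.71386206 556.175      -65.464935  ]
```

View pics/top2.png

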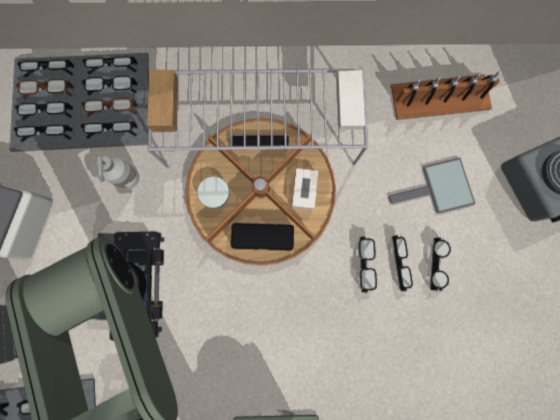

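The case now faces the robot at (524.8, 24), with its long axis at 87.5°. The carousel is still and the other items stayed in place. Next I grasp the case.

>>> {"method": "send_rows", "body": {
  "motion": [
    [0.205,-0.412,-0.19,0,0,-0.047,0.9],
    [0.205,-0.412,-0.19,0,0,-0.047,0.9],
    [0.205,-0.412,-0.19,0,0,-0.047,0.9],
    [0.205,-0.412,-0.19,0,0,-0.047,0.9],
    [0.205,-0.412,-0.19,0,0,-0.047,0.9],
    [0.205,-0.412,-0.25,0,0,-0.047,0.9],
    [0.205,-0.412,-0.31,0,0,-0.047,0.9],
    [0.205,-0.412,-0.36,0,0,-0.047,0.9],
    [0.205,-0.412,-0.4,0,0,-0.047,0.9],
    [0.205,-0.412,-0.42,0,0,-0.047,0.9],
    [0.205,-0.412,-0.42,0,0,-0.047,0.9]
  ]
}}

```text
time_s: 15.75
ee_pos: [525.2, 20.1, 35.9]
ee_rot: [-179.9, 0.0, 87.1]
force: [-0.4, 0.2, -0.3]
gripper_width: 87.0
gripper_force: 0.0
```

>>> {"method": "send_rows", "body": {
  "motion": [
    [0,0,0,0,0,0,0.5],
    [0,0,0,0,0,0,0.2],
    [0,0,0,0,0,0,0.2],
    [0,0,0,0,0,0,0.2],
    [0,0,0,0,0,0,0.2],
    [0,0,0,0,0,0,0.2]
  ],
  "squeeze": 15
}}

```text
time_s: 16.5
ee_pos: [525.8, 20.4, 36.5]
ee_rot: [180.0, -0.0, 87.1]
force: [-1.5, 0.2, 4.9]
gripper_width: 59.7
gripper_force: 15.0
```

>>> {"method": "send_rows", "body": {
  "motion": [
    [0,0,0.02,0,0,0,0.1],
    [0,0,0.06,0,0,0,0.1],
    [0,0,0.12,0,0,0,0.1],
    [0,0,0.18,0,0,0,0.1],
    [0,0,0.22,0,0,0,0.1],
    [0,0,0.24,0,0,0,0.1],
    [0,0,0.24,0,0,0,0.1]
  ],
  "squeeze": 20
}}

```text
time_s: 17.38
ee_pos: [525.8, 20.4, 156.3]
ee_rot: [179.9, -0.0, 87.1]
force: [0.6, 0.6, -1.5]
gripper_width: 59.8
gripper_force: 20.0
```

```bash
python3 - <<'E'
from h import *
for n in('top','side'):
    f=dict(np.load(n+'0.npz')); p=cloud(f); P=p.reshape(-1,3); g=f['pixels'].reshape(-1,3).max(1)
    k=(P[:,2]>27)&(P[:,2]<41)&(P[:,0]>310)&(P[:,0]<560)&(P[:,1]>300)&(P[:,1]<455)
    print(n,'tray rim',k.sum(),cv2.minAreaRect(P[k][:,:2].astype(np.float32)))
    k=(P[:,2]>-4)&(P[:,2]<12)&(g<85)&(P[:,0]>310)&(P[:,0]<560)&(P[:,1]>300)&(P[:,1]<455)
    print(' floor',k.sum(),cv2.minAreaRect(P[k][:,:2].astype(np.float32)))
    # specs: lens centres by ray onto z=29
    R,t=np.array(f['R']),np.array(f['t']); C=-R.T@t
    pts=[(442.4,248.6),(440.4,280)] if n=='top' else [(170+100/4.7,355+90/4.7),(170+290/4.7,355+97/4.7)]
    L=[]
    for u,v in pts:
        d=R.T@np.array([(u+.0-f['cx'])/f['fx'],(v-f['cy'])/f['fy'],1]); L.append((C+d*(29-C[2])/d[2])[:2])
    L=np.array(L); dd=L[0]-L[1]; print(' lens',L.round(1).tolist(),L.mean(0).round(1),np.hypot(*dd),np.degrees(np.arctan2(dd[1],dd[0])))
    k=(P[:,2]>24)&(P[:,2]<37)&(P[:,1]<-380)&(P[:,1]>-460)&(P[:,0]>370)&(P[:,0]<530)
    print(' specs top',k.sum(),cv2.minAreaRect(P[k][:,:2].astype(np.float32)),P[k][:,:2].mean(0))
    k&=(abs(P[:,0]-452)<12); print(' bridge',k.sum(),P[k].mean(0) if k.any() else 0, P[k][:,1].min(),P[k][:,1].max())
E
```

```text
top tray rim 581 ((434.8808898925781, 379.12066650390625), (126.10375213623047, 208.01742553710938), 86.06411743164062)
 floor 2881 ((434.21942138671875, 378.00762939453125), (123.23395538330078, 203.16041564941406), 85.96299743652344)
 lens [[488.7, -422.5], [412.0, -411.3]] [ 450.4 -416.9] 77.46885720707581 -8.321929631998685
 specs top 596 ((450.3378601074219, -413.6134338378906), (45.17639923095703, 128.8664093017578), 82.3984603881836) [ 450.2298688  -412.54991243]
 bridge 33 [ 452.49683163 -405.9207605    31.50821604] -420.72101796305253 -401.44684345037314
side tray rim 418 ((436.1239929199219, 376.2063293457031), (133.42999267578125, 208.41539001464844), 86.48949432373047)
 floor 1056 ((434.4375, 377.51654052734375), (133.5926055908203, 207.76890563964844), 85.31007385253906)
 lens [[415.3, -411.3], [490.4, -421.6]] [ 452.9 -416.5] 75.85925946207419 172.1701951164288
 specs top 1016 ((451.8410339355469, -415.15875244140625), (45.5911979675293, 131.30543518066406), 81.9383544921875) [ 452.41313811 -414.72453592]
 bridge 72 [ 453.14823964 -409.92912245   31.16046553] -423.93844954326624 -402.89001719569666
```

>>> {"method": "send_rows", "body": {
  "motion": [
    [-0.005,0.02,0.01,0,0,0.03,0.1],
    [-0.015,0.07,0.02,0,0,0.1,0.1],
    [-0.03,0.13,0.02,0,0,0.2,0.1],
    [-0.05,0.2,0.02,0,0,0.3,0.1],
    [-0.07,0.27,0.02,0,0,0.4,0.1],
    [-0.09,0.34,0.02,0,0,0.5,0.1],
    [-0.105,0.41,0.02,0,0,0.6,0.1],
    [-0.12,0.48,0.02,0,0,0.7,0.1],
    [-0.14,0.55,0.02,0,0,0.8,0.1],
    [-0.155,0.61,0.02,0,0,0.9,0.1],
    [-0.165,0.66,0.02,0,0,0.95,0.1],
    [-0.17,0.69,0.02,0,0,0.98,0.1],
    [-0.175,0.715,0.02,0,0,1,0.1],
    [-0.175,0.715,0.02,0,0,1,0.1]
  ]
}}

```text
time_s: 19.12
ee_pos: [438.0, 378.2, 165.7]
ee_rot: [-180.0, -0.0, 147.1]
force: [0.8, -0.5, -1.5]
gripper_width: 59.6
gripper_force: 20.0
```

>>> {"method": "send_rows", "body": {
  "motion": [
    [0,0,0,0,0,0.05,0.1],
    [0,0,-0.02,0,0,0.15,0.1],
    [0,0,-0.04,0,0,0.25,0.1],
    [0,0,-0.06,0,0,0.35,0.1],
    [0,0,-0.08,0,0,0.43,0.1],
    [0,0,-0.1,0,0,0.47,0.1],
    [0,0,-0.12,0,0,0.483,0.1],
    [0,0,-0.14,0,0,0.483,0.1],
    [0,0,-0.14,0,0,0.483,0.1]
  ]
}}

```text
time_s: 20.25
ee_pos: [437.8, 377.3, 95.1]
ee_rot: [-179.9, -0.1, 176.0]
force: [-0.4, 0.8, -1.5]
gripper_width: 59.9
gripper_force: 20.0
```

```bash
python3 - <<'E'
from h import *
s=env.state(); print(s['ee_pos'],s['ee_rot'],s['gripper_width'])
f=grab('side'); cv2.imwrite('pics/s3.png',cv2.resize(f['pixels'][40:200,100:340,::-1],None,fx=3,fy=3))
E
```

```text
[437.7655702  377.26377332  95.07772259] [-1.79922970e+02 -7.95871308e-02  1.76039963e+02] 59.863692780671364
```

View pics/s3.png

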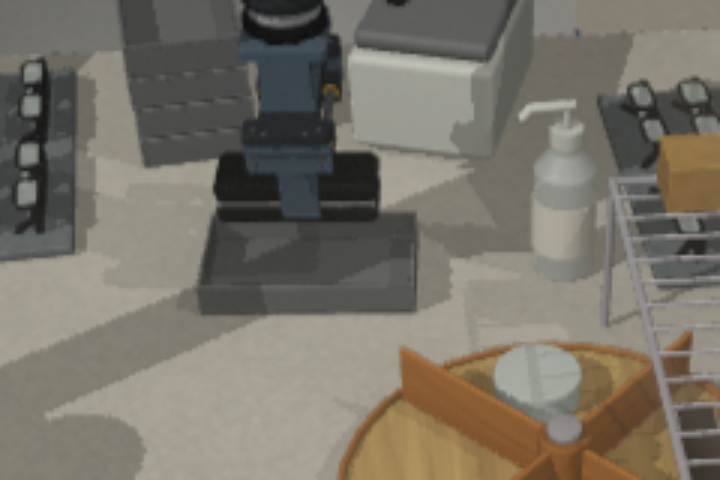

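The case hangs level over the tray, at about (300,185) in this crop. Next I lower it.

>>> {"method": "send_rows", "body": {
  "motion": [
    [0,0.001,-0.03,0,0,0,0.1],
    [0,0.001,-0.07,0,0,0,0.1],
    [0,0.001,-0.11,0,0,0,0.1],
    [0,0.001,-0.135,0,0,0,0.1],
    [0,0.001,-0.15,0,0,0,0.1],
    [0,0.001,-0.156,0,0,0,0.1],
    [0,0.001,-0.16,0,0,0,0.1],
    [0,0.001,-0.162,0,0,0,0.1],
    [0,0.001,-0.162,0,0,0,0.1]
  ]
}}

```text
time_s: 21.42
ee_pos: [438.3, 378.5, 15.3]
ee_rot: [180.0, 0.0, 176.1]
force: [-0.3, -0.3, -0.6]
gripper_width: 59.9
gripper_force: 20.0
```

>>> {"method": "send_rows", "body": {
  "motion": [
    [0,0,-0.002,0,0,0,0.1],
    [0,0,-0.003,0,0,0,0.1],
    [0,0,-0.003,0,0,0,0.4],
    [0,0,-0.003,0,0,0,0.5],
    [0,0,-0.003,0,0,0,0.57],
    [0,0,-0.003,0,0,0,0.57],
    [0,0,0.02,0,0,0,0.57],
    [0,0,0.06,0,0,0,0.57],
    [0,0,0.12,0,0,0,0.57],
    [0,0,0.2,0,0,0,0.57],
    [0,0,0.28,0,0,0,0.57],
    [0,0,0.3,0,0,0,0.57]
  ]
}}

```text
time_s: 22.92
ee_pos: [439.4, 379.4, 168.5]
ee_rot: [179.7, 0.3, 176.1]
force: [-0.5, -0.1, 0.1]
gripper_width: 71.4
gripper_force: 0.0
```

>>> {"method": "send_rows", "body": {
  "motion": [
    [0.012,-0.98,0,0,0,-0.067,0],
    [0.012,-0.98,0,0,0,-0.067,0],
    [0.012,-0.98,0,0,0,-0.067,0],
    [0.012,-0.98,0,0,0,-0.067,0],
    [0.012,-0.98,0,0,0,-0.067,0],
    [0.012,-0.98,0,0,0,-0.067,0],
    [0.012,-0.98,0,0,0,-0.067,0],
    [0.012,-0.98,0,0,0,-0.067,0],
    [0.012,-0.98,0,0,0,-0.067,0]
  ]
}}

```text
time_s: 24.05
ee_pos: [443.5, -114.4, 164.3]
ee_rot: [-180.0, -0.1, 171.7]
force: [-0.1, 1.2, -0.1]
gripper_width: 45.5
gripper_force: 0.0
```

```bash
python3 - <<'E'
from h import *
s=env.state(); print(s['ee_pos'],s['ee_rot'],s['qpos'])
f=grab('top'); P=cloud(f).reshape(-1,3)
k=(P[:,2]>40)&(P[:,2]<56)&(P[:,0]>320)&(P[:,0]<550)&(P[:,1]>310)&(P[:,1]<450)
print(k.sum(),cv2.minAreaRect(P[k][:,:2].astype(np.float32)),np.percentile(P[k][:,2],[5,50,95]))
E
```

```text
[ 443.53145902 -114.42473763  164.25112297] [-1.79984741e+02 -7.19124099e-02  1.71733506e+02] [-1.58866112e+01  1.02134101e+01  1.08559892e+02 -2.81151429e-02
  6.12959547e+01 -9.76066086e+01]
1624 ((431.73553466796875, 377.6951599121094), (61.899261474609375, 151.16433715820312), 86.37242126464844) [42.43729677 46.38867049 49.99104959]
```

>>> {"method": "send_rows", "body": {
  "motion": [
    [0.017,-0.584,0,0,0,0,0.31],
    [0.017,-0.584,0,0,0,0,0.31],
    [0.017,-0.584,0,0,0,0,0.31],
    [0.017,-0.584,0,0,0,0,0.31],
    [0.017,-0.584,-0.05,0,0,0,0.31],
    [0.017,-0.584,-0.12,0,0,0,0.31],
    [0.017,-0.584,-0.18,0,0,0,0.31],
    [0.017,-0.584,-0.2,0,0,0,0.31],
    [0.017,-0.584,-0.2,0,0,0,0.31]
  ]
}}

```text
time_s: 25.22
ee_pos: [453.2, -402.4, 64.7]
ee_rot: [179.9, -0.1, 172.1]
force: [0.1, -0.1, 0.7]
gripper_width: 59.6
gripper_force: 0.0
```

```bash
python3 - <<'E'
from h import *
s=env.state(); print(s['ee_pos'],s['ee_rot'],s['qpos'][5])
f=grab('side'); cv2.imwrite('pics/s4.png',cv2.resize(f['pixels'][300:410,140:300,::-1],None,fx=5,fy=5,interpolation=3))
E
```

```text
[ 453.15454824 -402.43073732   64.66364157] [ 1.79946657e+02 -5.45753730e-02  1.72140845e+02] -124.85111291017787
```

View pics/s4.png

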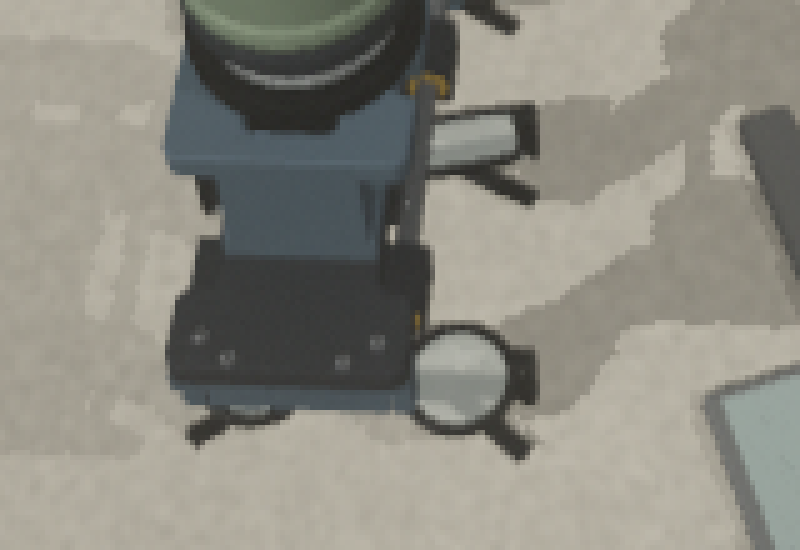

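The open gripper straddles the middle of the round spectacles, 4 mm off towards +y. I correct that while lowering.

>>> {"method": "send_rows", "body": {
  "motion": [
    [-0.002,-0.008,0,0,0,0,0.31],
    [-0.002,-0.008,-0.03,0,0,0,0.31],
    [-0.002,-0.008,-0.06,0,0,0,0.31],
    [-0.002,-0.008,-0.085,0,0,0,0.31],
    [-0.002,-0.008,-0.105,0,0,0,0.31],
    [-0.002,-0.008,-0.115,0,0,0,0.31],
    [-0.002,-0.008,-0.121,0,0,0,0.31],
    [-0.002,-0.008,-0.121,0,0,0,0.31]
  ]
}}

```text
time_s: 26.28
ee_pos: [451.7, -407.7, 4.5]
ee_rot: [-180.0, 0.0, 172.1]
force: [-0.1, -0.5, -0.0]
gripper_width: 59.9
gripper_force: 0.0
```

>>> {"method": "send_rows", "body": {
  "motion": [
    [0,0,0,0,0,0,0.1],
    [0,0,0,0,0,0,-0.1],
    [0,0,0,0,0,0,-0.3],
    [0,0,0,0,0,0,-0.5],
    [0,0,0,0,0,0,-0.7],
    [0,0,0,0,0,0,-0.9],
    [0,0,0,0,0,0,-1],
    [0,0,0,0,0,0,-1],
    [0,0,0,0,0,0,-1]
  ],
  "squeeze": 5
}}

```text
time_s: 27.4
ee_pos: [451.7, -407.7, 4.5]
ee_rot: [180.0, 0.0, 172.1]
force: [-0.0, 0.6, 0.6]
gripper_width: 17.0
gripper_force: 5.0
```

>>> {"method": "send_rows", "body": {
  "motion": [
    [0,0,0,0,0,0,-1],
    [0,0,0.005,0,0,0,-1],
    [0,0,0.015,0,0,0,-1],
    [0,0,0.025,0,0,0,-1],
    [0,0,0.03,0,0,0,-1],
    [0,0,0.03,0,0,0,-1]
  ],
  "squeeze": 8
}}

```text
time_s: 28.15
ee_pos: [451.8, -407.8, 19.8]
ee_rot: [-180.0, 0.0, 172.1]
force: [0.2, -0.4, -0.6]
gripper_width: 17.0
gripper_force: 7.9
```

```bash
python3 - <<'E'
from h import *
s=env.state(); print(s['ee_pos'],s['gripper_width'])
f=grab('side'); a=cv2.resize(f['pixels'][330:410,150:260,::-1],None,fx=5,fy=5,interpolation=3)
g=grab('top'); np.savez('top5.npz',**g); b=cv2.resize(g['pixels'][230:300,400:460,::-1],None,fx=4,fy=4,interpolation=3)
o=np.zeros((400,800,3),np.uint8); o[:400,:550]=a; o[:280,555:795]=b; cv2.imwrite('pics/s5.png',o)
P=cloud(f).reshape(-1,3)
for x0,x1 in((370,430),(475,530)):
    k=(P[:,2]>20)&(P[:,2]<70)&(P[:,1]<-385)&(P[:,1]>-460)&(P[:,0]>x0)&(P[:,0]<x1); print(k.sum(),P[k].mean(0),np.percentile(P[k][:,2],[10,50,90]))
E
```

```text
[ 451.78695379 -407.79296998   19.83178968] 16.970599467998426
88 [ 395.25148749 -403.48455551   44.97328023] [39.27745942 46.82461261 49.17761935]
412 [ 497.48608545 -420.82394643   43.21511776] [24.32119361 46.12352748 48.90502055]
```

View pics/s5.png

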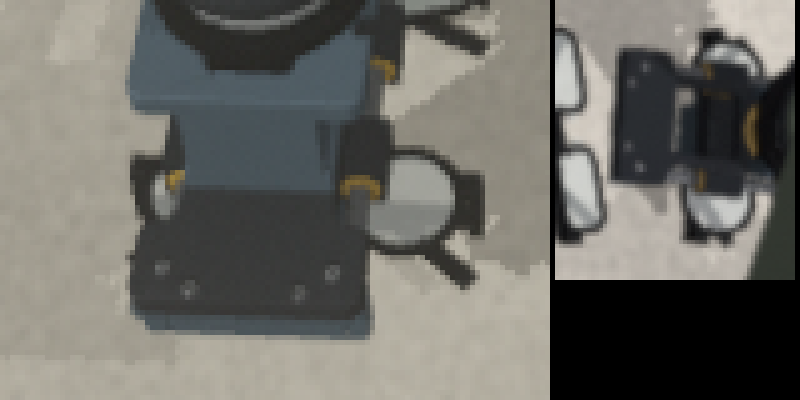

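The spectacles are held and level: rims on both sides are at z≈46, which matches the 15 mm lift. I'll lift clear and carry them over.

>>> {"method": "send_rows", "body": {
  "motion": [
    [0,0,0.02,0,0,0,-1],
    [0,0,0.06,0,0,0,-1],
    [0,0,0.12,0,0,0,-1],
    [0,0.02,0.18,0,0,0,-1],
    [0,0.06,0.24,0,0,0,-1],
    [-0.003,0.12,0.28,0,0,0.01,-1],
    [-0.006,0.19,0.29,0,0,0.02,-1],
    [-0.01,0.27,0.29,0,0,0.03,-1],
    [-0.012,0.35,0.29,0,0,0.04,-1],
    [-0.015,0.43,0.29,0,0,0.05,-1],
    [-0.018,0.51,0.29,0,0,0.06,-1],
    [-0.02,0.59,0.29,0,0,0.067,-1],
    [-0.022,0.67,0.29,0,0,0.067,-1],
    [-0.025,0.75,0.29,0,0,0.067,-1],
    [-0.028,0.83,0.29,0,0,0.067,-1],
    [-0.03,0.91,0.29,0,0,0.067,-1],
    [-0.032,0.96,0.29,0,0,0.067,-1],
    [-0.032,0.98,0.29,0,0,0.067,-1]
  ]
}}

```text
time_s: 30.5
ee_pos: [435.6, 83.4, 165.0]
ee_rot: [180.0, 0.0, 176.2]
force: [1.1, -0.7, -0.6]
gripper_width: 16.9
gripper_force: 7.9
```

>>> {"method": "send_rows", "body": {
  "motion": [
    [0,0.02,0,0,0,0,-1],
    [0,0.06,0,0,0,0,-1],
    [0,0.13,0,0,0,0,-1],
    [0,0.21,0,0,0,0,-1],
    [0,0.29,0,0,0,0,-1],
    [0,0.37,0,0,0,0,-1],
    [0,0.44,0,0,0,0,-1],
    [0,0.5,0,0,0,0,-1],
    [0,0.55,0,0,0,0,-1],
    [0,0.58,-0.02,0,0,0,-1],
    [0,0.598,-0.05,0,0,0,-1],
    [0,0.598,-0.09,0,0,0,-1],
    [0,0.598,-0.12,0,0,0,-1],
    [0,0.598,-0.13,0,0,0,-1],
    [0,0.598,-0.13,0,0,0,-1]
  ]
}}

```text
time_s: 32.38
ee_pos: [435.7, 381.1, 99.3]
ee_rot: [-180.0, -0.0, 176.1]
force: [0.2, 0.7, 0.6]
gripper_width: 17.1
gripper_force: 7.9
```

```bash
python3 - <<'E'
from h import *
s=env.state(); print(s['ee_pos'],s['ee_rot'],s['gripper_width'])
f=grab('side'); cv2.imwrite('pics/s6.png',cv2.resize(f['pixels'][50:170,130:290,::-1],None,fx=5,fy=5,interpolation=3))
E
```

```text
[435.71049514 381.08556275  99.25744716] [-1.79981603e+02 -1.67027495e-02  1.76055298e+02] 17.134092931503893
```

View pics/s6.png

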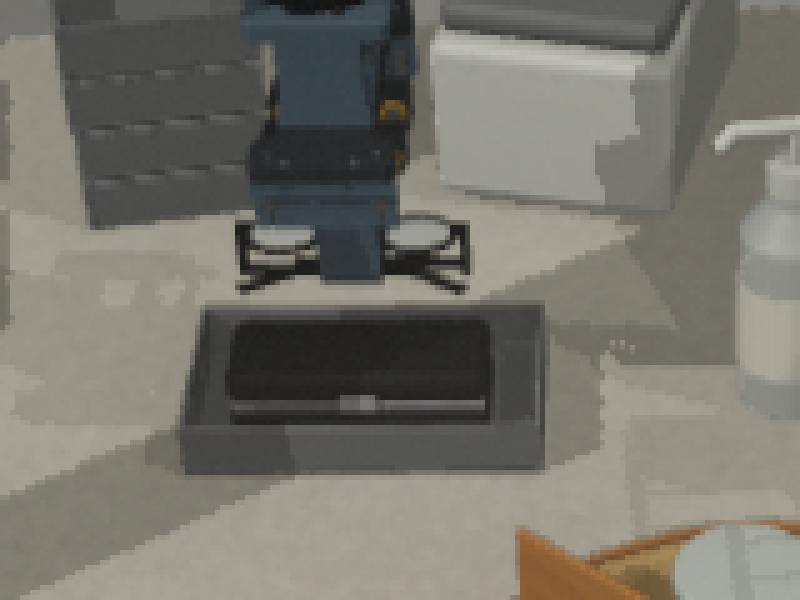

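The spectacles hang level, about centred over the case (case spans columns 228–490 of the crop, spectacles 235–470). Next I lower them.

>>> {"method": "send_rows", "body": {
  "motion": [
    [-0.006,0,-0.02,0,0,0,-1],
    [-0.006,0,-0.045,0,0,0,-1],
    [-0.006,0,-0.065,0,0,0,-1],
    [-0.006,0,-0.08,0,0,0,-1],
    [-0.006,0,-0.086,0,0,0,-1],
    [-0.006,0,-0.09,0,0,0,-1],
    [-0.006,0,-0.092,0,0,0,-1],
    [-0.006,0,-0.092,0,0,0,-1]
  ]
}}

```text
time_s: 33.42
ee_pos: [432.8, 381.5, 53.6]
ee_rot: [180.0, 0.0, 176.1]
force: [-0.6, -0.7, -0.0]
gripper_width: 16.6
gripper_force: 7.9
```

>>> {"method": "send_rows", "body": {
  "motion": [
    [0,0,-0.001,0,0,0,-1],
    [0,0,-0.002,0,0,0,-1],
    [0,0,-0.002,0,0,0,-1]
  ]
}}

```text
time_s: 33.8
ee_pos: [432.7, 381.4, 52.6]
ee_rot: [180.0, 0.0, 176.1]
force: [-0.1, 0.3, 0.6]
gripper_width: 17.1
gripper_force: 7.9
```

>>> {"method": "send_rows", "body": {
  "motion": [
    [0,0,0,0,0,0,-0.6],
    [0,0,0,0,0,0,-0.4],
    [0,0,0,0,0,0,-0.1],
    [0,0,0,0,0,0,0.2],
    [0,0,0,0,0,0,0.31],
    [0,0,0,0,0,0,0.31],
    [0,0,0.03,0,0,0,0.31],
    [0,0,0.1,0,0,0,0.31],
    [0,0,0.2,0,0,0,0.31],
    [0,0,0.3,0,0,0,0.31],
    [0,0,0.35,0,0,0,0.31],
    [-0.1,-0.4,0.35,0,0,0,0.31],
    [-0.1,-0.4,0.35,0,0,0,0.31],
    [-0.1,-0.4,0.35,0,0,0,0.31],
    [-0.1,-0.4,0.35,0,0,0,0.31],
    [-0.1,-0.4,0.35,0,0,0,0.31]
  ]
}}

```text
time_s: 35.8
ee_pos: [383.0, 181.2, 228.6]
ee_rot: [179.9, 0.1, 176.0]
force: [0.7, 0.4, 0.2]
gripper_width: 59.8
gripper_force: 0.0
```

```bash
python3 - <<'E'
from h import *
s=env.state(); print(s['ee_pos'],s['time_s'])
f=grab('side'); a=f['pixels'][60:180,130:290,::-1]
cv2.imwrite('pics/s7.png',cv2.resize(a,None,fx=5,fy=5,interpolation=3))
for g in(f,grab('top')):
    P=cloud(g).reshape(-1,3)
    k=(P[:,2]>70)&(P[:,2]<86)&(P[:,0]>340)&(P[:,0]<530)&(P[:,1]>320)&(P[:,1]<440)
    if k.sum()>9: print(k.sum(),cv2.minAreaRect(P[k][:,:2].astype(np.float32)),np.percentile(P[k][:,2],[5,50,95]))
E
```

```text
[383.01934851 181.1736795  228.57121095] 35.8
131 ((430.2491760253906, 358.9482421875), (36.980350494384766, 129.80307006835938), 87.39165496826172) [70.4991705  76.65795235 84.73534132]
40 ((450.4824523925781, 362.17230224609375), (29.904985427856445, 89.71796417236328), 83.3980712890625) [70.7196648  75.06279585 85.33990989]
```

View pics/s7.png

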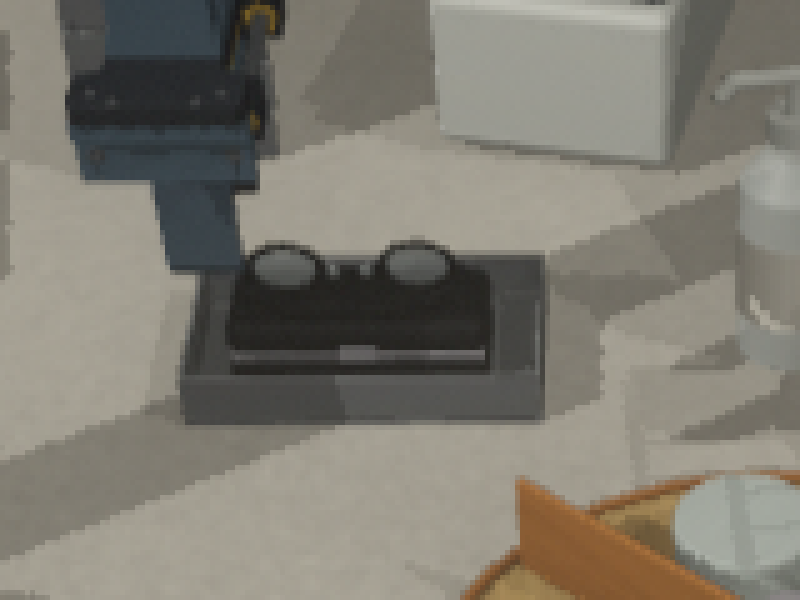

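The spectacles sit on the case with lenses at (285,265) and (417,263), but their measured y is uncertain. I'll move the arm clear and measure from both cameras.

>>> {"method": "send_rows", "body": {
  "motion": [
    [0,-0.4,0.1,0,0,0,0.31],
    [0,-0.6,0.1,0,0,0,0.31],
    [0,-0.6,0.1,0,0,0,0.31],
    [0,-0.6,0.1,0,0,0,0.31],
    [0,-0.6,0.1,0,0,0,0.31],
    [0,-0.6,0.1,0,0,0,0.31],
    [0,-0.6,0.1,0,0,0,0.31]
  ]
}}

```text
time_s: 36.78
ee_pos: [383.5, -117.7, 277.1]
ee_rot: [179.9, -0.0, 176.1]
force: [-0.0, -0.5, -0.5]
gripper_width: 59.4
gripper_force: 0.0
```

```bash
python3 - <<'E'
from h import *
print(env.state()['ee_pos'])
f=grab('side'); g=grab('top')
R,t=np.array(f['R']),np.array(f['t']); C=-R.T@t
for u,v in((187,113),(213.4,112.6)):
    d=R.T@np.array([(u-f['cx'])/f['fx'],(v-f['cy'])/f['fy'],1]); print('ray',(C+d*(77-C[2])/d[2]).round())
for n,h in(('side',f),('top',g)):
    P=cloud(h).reshape(-1,3); px=h['pixels'].reshape(-1,3).astype(int)
    B=(P[:,0]>340)&(P[:,0]<530)&(P[:,1]>325)&(P[:,1]<440)
    k=B&(P[:,2]>66)&(P[:,2]<95); Q=P[k]
    A=np.c_[Q[:,:2]-Q[:,:2].mean(0),np.ones(len(Q))]; c=np.linalg.lstsq(A,Q[:,2],rcond=None)[0]
    print(n,len(Q),Q.min(0).round(),Q.max(0).round(),cv2.minAreaRect(Q[:,:2].astype(np.float32)),'plane',c.round(3))
    for x0 in range(350,520,20):
        s=k&(abs(P[:,0]-x0)<10); print(x0,s.sum(),P[s][:,1:].mean(0).round() if s.any() else '',end='; ')
    k=B&(P[:,2]>40)&(P[:,2]<56); print('\n case',k.sum(),cv2.minAreaRect(P[k][:,:2].astype(np.float32)))
cv2.imwrite('pics/t8.png',cv2.resize(g['pixels'][220:330,75:175,::-1],None,fx=5,fy=5,interpolation=3))
E
```

```text
[ 383.4754418  -117.72005667  277.12519448]
ray [395. 367.  77.]
ray [471. 362.  77.]
side 180 [378. 339.  66.] [495. 381.  93.] ((437.31793212890625, 361.7220458984375), (38.863800048828125, 117.06617736816406), 86.48400115966797) plane [-1.0000e-02 -5.5000e-02  7.6958e+01]
350 0 ; 370 3 [359.  70.]; 390 47 [371.  79.]; 410 28 [373.  76.]; 430 9 [370.  71.]; 450 25 [371.  76.]; 470 39 [369.  80.]; 490 29 [359.  74.]; 510 0 ; 
 case 438 ((435.820068359375, 369.0810546875), (58.77925109863281, 144.43588256835938), 87.6664810180664)
top 147 [363. 343.  66.] [494. 383.  93.] ((428.7423400878906, 363.1575622558594), (36.740211486816406, 130.98049926757812), 87.91114044189453) plane [5.000e-03 1.550e-01 7.915e+01]
350 0 ; 370 28 [362.  76.]; 390 23 [368.  85.]; 410 17 [372.  81.]; 430 14 [377.  69.]; 450 17 [371.  80.]; 470 26 [364.  85.]; 490 22 [359.  75.]; 510 0 ; 
 case 1297 ((431.70684814453125, 377.6646423339844), (62.705421447753906, 151.68557739257812), 86.93415832519531)
```

View pics/t8.png

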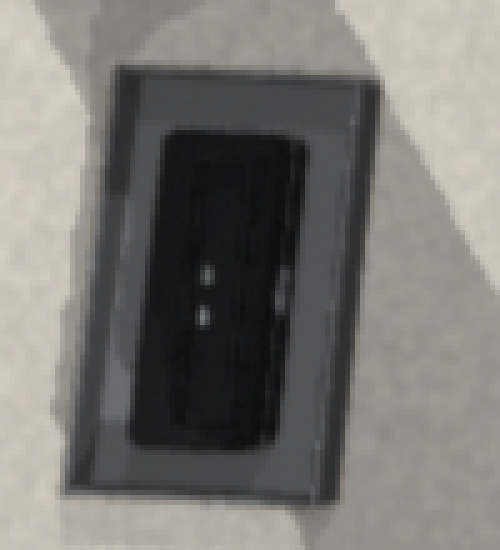

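```bash
python3 - <<'E'
from h import *
def ell(f,px,win,th,n):
    a=cv2.resize(px[win[0]:win[1],win[2]:win[3]].astype(np.float32).mean(2),None,fx=8,fy=8,interpolation=cv2.INTER_CUBIC)
    m=(a>th).astype(np.uint8); cs,_=cv2.findContours(m,cv2.RETR_EXTERNAL,cv2.CHAIN_APPROX_NONE)
    R,t=np.array(f['R']),np.array(f['t']); C=-R.T@t
    for c in sorted(cs,key=cv2.contourArea)[::-1][:n]:
        if len(c)<20: continue
        (x,y),(d1,d2),an=cv2.fitEllipse(c); u,v=win[2]+(x+.5)/8-.5,win[0]+(y+.5)/8-.5
        d=R.T@np.array([(u-f['cx'])/f['fx'],(v-f['cy'])/f['fy'],1]); d/=np.linalg.norm(d)
        print(th,'c',(round(u,1),round(v,1)),'axes',round(d1/8,1),round(d2/8,1),round(an),'bb',cv2.boundingRect(c)[2:],'implied elev',np.degrees(np.arcsin(min(d1,d2)/max(d1,d2))).round(1),'sight elev',np.degrees(np.arcsin(-d[2])).round(1),[(C+d*(z-C[2])/d[2]).round()[:2].tolist() for z in(72,77)])
    return a
f=grab('side'); px=np.mean([f['pixels'].astype(float)]+[grab('side')['pixels'].astype(float) for _ in range(4)],0)
s0=dict(np.load('side0.npz'))
for th in(70,85): ell(f,px,(100,122,174,228),th,3)
a=px[100:122,178:224].mean(2).astype(int)
print('\n'.join(' '.join('%3d'%v for v in r[::1]) for r in a))
E
```

```text
70 c (203.5, 106.6) axes 17.4 52.9 89 bb (387, 136) implied elev 19.2 sight elev 33.8 [[442.0, 403.0], [442.0, 395.0]]
70 c (175.0, 120.2) axes 2.0 4.3 121 bb (30, 23) implied elev 26.8 sight elev 34.9 [[362.0, 341.0], [363.0, 334.0]]
70 c (174.8, 109.6) axes 1.8 2.6 87 bb (21, 15) implied elev 43.3 sight elev 33.8 [[359.0, 394.0], [360.0, 386.0]]
85 c (204.1, 105.3) axes 14.1 53.5 90 bb (383, 119) implied elev 15.3 sight elev 33.6 [[444.0, 409.0], [444.0, 401.0]]
85 c (212.8, 112.2) axes 5.6 11.4 91 bb (90, 45) implied elev 29.1 sight elev 34.4 [[469.0, 372.0], [469.0, 365.0]]
85 c (186.6, 112.5) axes 5.4 11.1 93 bb (86, 43) implied elev 29.1 sight elev 34.2 [[393.0, 376.0], [394.0, 369.0]]
 32  45  94 159 159 159 160 160 160 160 160 160 161 161 160 160 159 159 161 162 163 164 165 164 163 163 163 162 161 160 162 163 162 164 164 165 166 164 164 163 164 164 164 164 164 164
 33  45  88 160 160 161 162 160 160 160 159 159 160 160 159 159 159 159 161 162 163 164 164 163 162 162 162 162 162 162 163 163 162 164 164 165 165 164 163 163 164 165 165 165 164 165
 35  51  95 161 162 163 162 161
[... 2948 characters left out ...]
  32  31  31  32  32  32  32  32  34  33  34  33  33  34  35  34  35  34  35  35  35  35  35  36  36  36  36  35  33  36  36  37  36  35  36  38  37
 33  32  31  31  31  31  31  31  33  32  32  32  31  32  32  33  33  34  33  34  33  35  34  34  34  35  34  36  35  35  36  37  37  36  37  35  37  37  35  36  36  36  37  39  38  36
 34  30  31  29  30  30  30  31  32  33  30  34  33  33  34  35  34  34  35  35  34  35  35  34  35  33  34  35  35  34  35  35  36  35  37  36  36  36  35  35  34  37  36  37  39  38
 37  32  31  30  30  29  30  30  30  32  34  33  33  33  34  35  36  36  36  36  35  36  36  35  36  36  37  37  37  37  37  37  37  37  35  35  35  35  36  35  35  36  36  35  39  37
```

```bash
python3 - <<'E'
from h import *
fs={n:grab(n) for n in('side','top')}
for _ in range(1): pass
ds={n:np.median([grab(n)['depth'] for _ in range(5)],0) for n in fs}
def ray(f,u,v):
    R,t=np.array(f['R']),np.array(f['t']); d=R.T@np.array([(u-f['cx'])/f['fx'],(v-f['cy'])/f['fy'],1]); return -R.T@t,d/np.linalg.norm(d)
def tri(us,ut):
    c1,d1=ray(fs['side'],*us); c2,d2=ray(fs['top'],*ut)
    s=np.linalg.lstsq(np.c_[d1,-d2],c2-c1,rcond=None)[0]; a,b=c1+s[0]*d1,c2+s[1]*d2; return ((a+b)/2).round(1),np.linalg.norm(a-b).round(1)
g=fs['top']['pixels'].mean(2)
print('top nose patch\n',g[270:288,108:124].astype(int))
print(tri((196,113.4),(115.7,282.7)),tri((202.6,113.4),(116.6,274.7)))
for n in fs:
    fs[n]['depth']=ds[n]; P=cloud(fs[n]).reshape(-1,3); B=(P[:,1]>335)&(P[:,1]<425)
    for x0 in(395,433,470):
        k=B&(abs(P[:,0]-x0)<3.5); q=P[k]; q=q[np.argsort(q[:,1])]; print(n,x0,[tuple(r) for r in q[:,1:].round().astype(int).tolist()])
for n in('side','top'):
    f=dict(np.load(n+'0.npz')); P=cloud(f).reshape(-1,3)
    for x0 in(412,451,489):
        k=(P[:,1]>-450)&(P[:,1]<-385)&(abs(P[:,0]-x0)<3.5); q=P[k]; q=q[np.argsort(q[:,1])]; print('orig',n,x0,[tuple(r) for r in q[:,1:].round().astype(int).tolist()])
E
```

```text
top nose patch
 [[ 22  21  22  20  18  17  15  21  23  22  22  22  24  23  19  21]
 [ 21  21  22  20  19  16  16  21  23  23  23  23  22  22  20  20]
 [ 22  22  21  18  21  17  19  27  34  28  23  22  23  23  22  21]
 [ 21  21  22  20  21  18  21  40  63  42  26  23  22  24  22  21]
 [ 21  22  21  20  20  18  23  53  91  59  28  23  24  23  21  21]
 [ 22  22  21  21  19  18  27  60  98  64  30  23  23  23  23  20]
 [ 21  21  23  21  21  20  25  50  79  53  27  23  23  22  25  21]
 [ 21  22  23  23  23  20  22  27  34  28  23  22  22  22  24  20]
 [ 21  22  21  23  22  20  21  23  23  23  23  23  22  21  23  20]
 [ 22  21  21  22  23  20  21  22  23  23  24  22  22  21  22  19]
 [ 22  22  19  23  23  19  23  29  25  23  23  23  22  20  22  18]
 [ 22  21  19  23  22  19  31  66  46  27  23  23  24  21  21  17]
 [ 22  21  20  22  21  19  43 103  69  30  23  23  23  20  21  17]
 [ 21  20  20  22  22  22  54 119  79  33  23  23  23  20  21  15]
 [ 22  23  20  21  20  22  50 101  68  29  23  24  24  22  22  19]
 [ 22  22  21  20  17  19  27  46  34  24  23  25  23  22  21  21]
 [ 22  21  2
[... 12235 characters left out ...]
7), (-427, 28), (-426, 31), (-424, 28), (-423, 32), (-423, 31), (-422, 26), (-422, 28), (-419, 29), (-419, 30), (-418, 25), (-417, 27), (-417, 29), (-414, 28), (-413, 31), (-413, 25), (-412, 27), (-411, 29), (-410, 25), (-409, 28), (-409, 28), (-408, 25), (-407, -1), (-407, 29), (-407, 0), (-406, 30), (-405, -2), (-405, -2), (-405, 27), (-404, 28), (-404, 0), (-403, 26), (-403, 32), (-402, -2), (-402, -2), (-402, 0), (-401, 30), (-400, 34), (-399, -1), (-399, 29), (-399, 1), (-399, 29), (-398, 4), (-397, -2), (-397, 0), (-396, 30), (-396, 1), (-395, -3), (-394, -1), (-394, 0), (-392, -4), (-391, 1), (-391, 2), (-389, -2), (-389, -2), (-389, 1), (-388, -5), (-387, -2), (-387, -1), (-385, -5)]
```

The spectacles have tipped: the lens plane stands at about 66°, brow edge down at y≈385, nose edge at (y 367, z 91). The finger probably jammed between the rims when it opened.

I'll re-grip one lens half along world x, with one finger in the gap between the rims, and turn it back about x. First I'll check in the air that the arm can make that tilt.

>>> {"method": "send_rows", "body": {
  "motion": [
    [0.017,0.836,-0.05,0,0,-1,0.35],
    [0.017,0.836,-0.05,0,0,-1,0.35],
    [0.017,0.836,-0.05,0,0,-1,0.35],
    [0.017,0.836,-0.05,0,0,-1,0.35],
    [0.017,0.836,-0.05,0,0,-1,0.35],
    [0.017,0.836,-0.05,0,0,-1,0.35],
    [0.017,0.836,-0.05,0,0,-1,0.35],
    [0.017,0.836,-0.05,0,0,-1,0.35]
  ]
}}

```text
time_s: 38.72
ee_pos: [391.0, 301.6, 252.4]
ee_rot: [180.0, 0.0, 116.1]
force: [0.2, 0.2, 0.6]
gripper_width: 61.2
gripper_force: 0.0
```

>>> {"method": "send_rows", "body": {
  "motion": [
    [0,0,0,0,0,-0.17,0.35],
    [0,0,0,0,0,-0.34,0.35],
    [0,0,0,0,0,-0.483,0.35],
    [0,0,0,0,0,-0.483,0.35]
  ]
}}

```text
time_s: 39.22
ee_pos: [391.2, 299.4, 252.4]
ee_rot: [-180.0, 0.0, 87.2]
force: [-1.0, -0.0, 0.1]
gripper_width: 61.9
gripper_force: 0.0
```

>>> {"method": "send_rows", "body": {
  "motion": [
    [0,0,0,0.17,0,0,0.35],
    [0,0,0,0.35,0,0,0.35],
    [0,0,0,0.52,0,0,0.35],
    [0,0,0,0.7,0,0,0.35],
    [0,0,0,0.87,0,0,0.35],
    [0,0,0,0.95,0,0,0.35]
  ]
}}

```text
time_s: 39.98
ee_pos: [391.4, 298.1, 251.8]
ee_rot: [-175.6, -57.1, 84.6]
force: [-0.4, 0.6, -0.6]
gripper_width: 61.5
gripper_force: 0.0
```

```bash
python3 -c "
from h import *
s=env.state(); print(s['qpos'].round(1),s['ee_pos'],s['ee_rot'])"
```

```text
[  0.7   8.9 121.9  64.4  68.7 -32.8] [391.35403154 298.07073619 251.75656115] [-175.62447095  -57.05019219   84.64179776]
```

The tilt is reachable. I'll untilt, go above the x≈390 half of the spectacles and descend carefully.

>>> {"method": "send_rows", "body": {
  "motion": [
    [0,0,0,-0.3,0,0,0.35],
    [0,0.05,-0.05,-0.5,0,0,0.35],
    [0,0.1,-0.12,-0.7,0,0,0.35],
    [0,0.148,-0.2,-0.85,0,0,0.35],
    [0,0.148,-0.24,-0.95,0,0,0.35],
    [0,0.148,-0.264,-0.95,0,0,0.35],
    [0,0.148,-0.264,-0.95,0,0,0.35],
    [0,0.148,-0.264,-0.95,0,0,0.35]
  ]
}}

```text
time_s: 40.98
ee_pos: [391.3, 372.9, 120.8]
ee_rot: [180.0, -0.1, 87.1]
force: [0.5, -0.2, -0.3]
gripper_width: 61.6
gripper_force: 0.0
```

>>> {"method": "send_rows", "body": {
  "motion": [
    [-0.001,0,-0.02,0,0,0,0.35],
    [-0.001,0,-0.05,0,0,0,0.35],
    [-0.001,0,-0.075,0,0,0,0.35],
    [-0.001,0,-0.09,0,0,0,0.35],
    [-0.001,0,-0.1,0,0,0,0.35],
    [-0.001,0,-0.102,0,0,0,0.35],
    [-0.001,0,-0.102,0,0,0,0.35]
  ]
}}

```text
time_s: 41.85
ee_pos: [390.8, 373.6, 69.7]
ee_rot: [180.0, -0.0, 87.1]
force: [-0.9, -0.4, 0.0]
gripper_width: 61.2
gripper_force: 0.0
```

>>> {"method": "send_rows", "body": {
  "motion": [
    [0,0,0,0,0,0,0.28],
    [0,0,0,0,0,0,0.22],
    [0,0,0,0,0,0,0.16],
    [0,0,0,0,0,0,0.1],
    [0,0,0,0,0,0,0.04],
    [0,0,0,0,0,0,-0.04],
    [0,0,0,0,0,0,-0.2]
  ],
  "squeeze": 5
}}

```text
time_s: 42.72
ee_pos: [390.7, 373.4, 69.5]
ee_rot: [180.0, -0.0, 87.1]
force: [0.2, 0.2, 0.4]
gripper_width: 45.1
gripper_force: 5.0
```

>>> {"method": "send_rows", "body": {
  "motion": [
    [0,0,0.004,0,0,0,-0.2],
    [0,0,0.015,0,0,0,-0.2],
    [0,0,0.035,0,0,0,-0.2],
    [0,0,0.06,0,0,0,-0.2],
    [0,0,0.07,0,0,0,-0.2],
    [0,0,0.07,0,0,0,-0.2]
  ],
  "squeeze": 10
}}

```text
time_s: 43.48
ee_pos: [390.9, 373.6, 105.2]
ee_rot: [179.9, -0.1, 87.1]
force: [-0.4, 0.0, -0.5]
gripper_width: 44.7
gripper_force: 10.0
```

```bash
cat > prof.py <<'E'
from h import *
s=env.state(); print(s['ee_pos'].round(1),s['gripper_width'].round(1),s['time_s'])
f=grab('side'); f['depth']=np.median([f['depth']]+[grab('side')['depth'] for _ in range(2)],0); P=cloud(f).reshape(-1,3)
B=(P[:,1]>310)&(P[:,1]<440)&(P[:,2]>51)&(P[:,2]<150)
for x0 in (420,433,445,458,470,482,493):
    k=B&(abs(P[:,0]-x0)<4); q=P[k]; q=q[np.argsort(q[:,2])][::-1][::2]; print(x0,' '.join('%d,%d'%tuple(r) for r in q[:,1:].round()))
E
python3 prof.py
```

```text
Traceback (most recent call last):
  File "prof.py", line 2, in <module>
    s=env.state(); print(s['ee_pos'].round(1),s['gripper_width'].round(1),s['time_s'])
                                              ^^^^^^^^^^^^^^^^^^^^^^^^
AttributeError: 'float' object has no attribute 'round'
```

```bash
sed -i "s/s\['gripper_width'\].round(1)/s['gripper_width']/" prof.py; python3 prof.py
```

```text
[390.9 373.6 105.2] 44.66917224678158 43.475
420 354,150 355,149 352,148 352,145 356,142 356,140 353,138 356,136 353,135 355,133 362,132 354,131 354,127 352,126 354,124 355,121 352,119 361,116 357,116 360,114 359,111 354,108 377,99 361,93 351,93 353,92 358,92 352,89 355,87
433 365,110 378,102 376,99 380,97 359,94 355,93 357,92 352,92 351,89 354,87
445 370,116 371,108 374,103 385,100 377,97 357,94 355,92 351,92 351,92 357,91 351,88
458 365,125 364,123 368,119 367,117 372,114 374,109 374,106 372,104 373,103 379,96 379,96 377,94 353,93 376,91 351,91 351,91 352,87 383,86
470 367,126 369,125 365,125 367,120 369,119 370,115 372,109 374,108 376,104 374,102 348,99 351,97 378,96 380,94 351,94 379,92 380,91 353,89 356,87 373,51
482 369,122 368,119 369,118 371,113 370,110 343,108 375,107 375,104 344,104 346,103 376,100 374,98 375,97 351,96 377,92 379,91 356,89 355,87 356,52
493 346,109 343,108 368,101 375,100 371,99 359,97 370,96 359,94 352,92 349,91 354,90 351,86
```

They're held firmly, at the same 66° and 36 mm higher. I'll rotate brow-up about x.

>>> {"method": "send_rows", "body": {
  "motion": [
    [0,0,0.01,0.05,0,0,-0.2],
    [0.001,0,0.03,0.15,0,0,-0.2],
    [0.002,0.001,0.04,0.27,0,0,-0.2],
    [0.003,0.002,0.04,0.4,0,0,-0.2],
    [0.004,0.003,0.04,0.53,0,0,-0.2],
    [0.004,0.004,0.04,0.66,0,0,-0.2],
    [0.004,0.005,0.04,0.79,0,0,-0.2],
    [0.004,0.005,0.04,0.9,0,0,-0.2],
    [0.004,0.005,0.04,0.97,0,0,-0.2],
    [0.004,0.005,0.04,1,0,0,-0.2],
    [0.004,0.005,0.04,1,0,0,-0.2]
  ]
}}

```text
time_s: 45.0
ee_pos: [392.7, 375.4, 123.4]
ee_rot: [-174.8, -59.8, 83.9]
force: [0.4, -0.1, -0.4]
gripper_width: 44.4
gripper_force: 10.0
```

>>> {"method": "send_rows", "body": {
  "motion": [
    [0,0,0,0.05,0,0,-0.2],
    [0,0,0,0.1,0,0,-0.2],
    [0,0,0,0.1,0,0,-0.2]
  ]
}}

```text
time_s: 45.38
ee_pos: [392.7, 375.8, 123.8]
ee_rot: [-173.3, -65.7, 82.7]
force: [0.2, 1.1, 0.2]
gripper_width: 44.8
gripper_force: 10.0
```

```bash
python3 prof.py
```

```text
[392.7 375.8 123.8] 44.84348569724396 45.375
420 
433 373,121
445 377,131 382,109 378,108 378,100
458 
470 
482 383,129 358,128 363,128 364,127 390,127 381,127 371,126 383,105 378,105 364,104 368,102 364,101 372,99 378,98
493 375,130 383,128 373,128 369,127 382,125 379,120 379,117 376,116 377,112 381,109 377,106 382,105 360,104 378,102 359,101 367,98
```

The spectacles are level now: lens z≈127–128 from y 358 to 390, underside about 26 mm below the TCP. I'll lower them onto the case.

>>> {"method": "send_rows", "body": {
  "motion": [
    [0,0,-0.01,0,0,0,-0.2],
    [0,0,-0.03,0,0,0,-0.2],
    [0,0,-0.05,0,0,0,-0.2],
    [0,0,-0.07,0,0,0,-0.2],
    [0,0,-0.083,0,0,0,-0.2],
    [0,0,-0.091,0,0,0,-0.2],
    [0,0,-0.095,0,0,0,-0.2],
    [0,0,-0.095,0,0,0,-0.2]
  ]
}}

```text
time_s: 46.52
ee_pos: [392.7, 375.9, 77.0]
ee_rot: [-173.5, -65.8, 82.9]
force: [-0.1, -0.9, 0.5]
gripper_width: 44.6
gripper_force: 10.0
```

```bash
python3 prof.py; python3 -c "
from h import *
print(env.state()['force'].round(2),env.state()['torque'].round(3))"
```

```text
[392.7 375.9  77. ] 44.602718437363436 46.525
420 310,147
433 311,146 314,143 379,59
445 312,144 381,60 386,57 379,56 380,51
458 
470 316,141
482 366,83 359,81 389,81 376,80 356,80 386,79 392,79 363,78 381,59 377,58 382,58 358,57 361,55 366,55 374,53 365,52
493 382,82 378,81 384,81 381,79 377,78 378,74 380,73 375,69 380,66 378,60 377,58 360,55 358,53 380,52
[ 0.78  0.38 -0.03] [-0.667  0.082 -0.047]
```

>>> {"method": "send_rows", "body": {
  "motion": [
    [0,0,-0.002,0,0,0,-0.2],
    [0,0,-0.004,0,0,0,-0.2],
    [0,0,-0.005,0,0,0,-0.2],
    [0,0,-0.005,0,0,0,-0.2],
    [0,0,-0.005,0,0,0,-0.2]
  ]
}}

```text
time_s: 47.3
ee_pos: [392.6, 375.9, 74.6]
ee_rot: [-173.5, -65.9, 82.9]
force: [-0.4, -0.2, 0.6]
gripper_width: 44.9
gripper_force: 10.0
```

>>> {"method": "send_rows", "body": {
  "motion": [
    [0,0,0,0,0,0,0.02],
    [0,0,0,0,0,0,0.08],
    [0,0,0,0,0,0,0.15],
    [0,0,0,0,0,0,0.22],
    [0,0,0,0,0,0,0.28],
    [0,0,0,0,0,0,0.28],
    [0,0,0,0,0,0,0.28]
  ]
}}

```text
time_s: 48.18
ee_pos: [392.7, 375.9, 74.5]
ee_rot: [-173.5, -65.8, 82.9]
force: [-0.4, 0.6, -0.5]
gripper_width: 58.5
gripper_force: 0.0
```

```bash
python3 prof.py; python3 -c "
from h import *
print(env.state()['force'].round(2),env.state()['torque'].round(3))"
```

```text
[392.7 375.9  74.5] 58.510574324808594 48.175
420 382,79
433 311,142
445 378,56
458 
470 311,140 316,137
482 355,80 393,79 373,78 363,78 388,78 379,77 371,76 368,75 376,58 378,57 379,56 359,53 364,53 381,52 351,51
493 382,82 380,79 366,79 377,78 388,77 380,76 377,71 379,67 378,64 379,60 377,58 357,54 355,52 356,51
[-0.34  0.26 -0.22] [-0.673  0.042  0.051]
```

Released and still flat, with lens z≈78. I'll withdraw slowly along the tool axis.

>>> {"method": "send_rows", "body": {
  "motion": [
    [0,-0.005,0.002,0,0,0,0.28],
    [0,-0.011,0.005,0,0,0,0.28],
    [0,-0.018,0.008,0,0,0,0.28],
    [0,-0.027,0.012,0,0,0,0.28],
    [0,-0.037,0.0165,0,0,0,0.28],
    [0,-0.048,0.0214,0,0,0,0.28],
    [0,-0.06,0.0267,0,0,0,0.28],
    [0,-0.073,0.0325,0,0,0,0.28],
    [0,-0.09,0.04,0,0,0,0.28],
    [0,-0.11,0.05,0,0,0,0.28],
    [0,-0.14,0.08,0,0,0,0.28],
    [0,-0.18,0.12,0,0,0,0.28],
    [0,-0.22,0.18,0,0,0,0.28],
    [0,-0.22,0.25,0,0,0,0.28]
  ]
}}

```text
time_s: 50.08
ee_pos: [393.0, 264.4, 200.2]
ee_rot: [-173.4, -65.8, 82.6]
force: [0.3, 1.2, 0.9]
gripper_width: 58.1
gripper_force: 0.0
```

>>> {"method": "send_rows", "body": {
  "motion": [
    [0,-0.1,0.1,-0.17,0,0,0.28],
    [0,-0.2,0.1,-0.34,0,0,0.28],
    [0,-0.3,0.1,-0.5,0,0,0.28],
    [0,-0.4,0.1,-0.7,0,0,0.28],
    [0,-0.5,0.1,-0.85,0,0,0.28],
    [0,-0.5,0.1,-1,0,0,0.28],
    [0,-0.5,0.1,-1,0,0,0.28],
    [0,-0.5,0.1,-1,0,0,0.28]
  ]
}}

```text
time_s: 51.08
ee_pos: [392.0, 15.7, 249.2]
ee_rot: [-179.6, -6.0, 87.1]
force: [0.5, 0.6, -0.1]
gripper_width: 58.2
gripper_force: 0.0
```

```bash
sed -i 's/in (420,/in (382,395,408,420,/' prof.py; python3 prof.py; python3 - <<'E'
from h import *
for n in('side','top'):
    P=cloud(grab(n)).reshape(-1,3); B=(P[:,0]>340)&(P[:,0]<530)&(P[:,1]>325)&(P[:,1]<440)
    k=B&(P[:,2]>72)&(P[:,2]<90); Q=P[k]; A=np.c_[Q[:,:2]-Q[:,:2].mean(0),np.ones(len(Q))]
    print(n,len(Q),cv2.minAreaRect(Q[:,:2].astype(np.float32)),np.linalg.lstsq(A,Q[:,2],rcond=None)[0].round(3),np.median(Q[:,2]))
    k=B&(P[:,2]>42)&(P[:,2]<53); print(' case',cv2.minAreaRect(P[k][:,:2].astype(np.float32)))
E
```

```text
[392.   15.7 249.2] 58.208776767955634 51.075
382 383,81 380,79
395 
408 
420 380,77 372,72 368,71 373,68
433 
445 
458 360,81 372,80 354,79 389,78 361,77 357,73 379,55 377,52
470 352,79 367,79 382,79 393,79 388,79 384,78 380,78 374,78 386,77 366,77 376,77 392,76 372,76 378,75 384,75 379,57 377,55 373,54 371,52 378,51
482 380,80 376,80 362,79 362,79 357,78 378,78 368,78 359,78 364,77 390,77 375,77 386,76 376,58 381,55 362,55 378,53 361,52 371,51
493 375,80 377,78 367,78 383,78 380,76 379,73 379,70 376,69 377,64 379,60 383,57 383,53 359,53 374,53
side 128 ((430.4668884277344, 378.2630920410156), (48.1634521484375, 128.6009063720703), 81.05724334716797) [ 9.0000e-03 -3.9000e-02  7.7663e+01] 77.50411885294328
 case ((433.0563659667969, 372.0887756347656), (63.17831802368164, 150.2691192626953), 88.1742935180664)
top 691 ((428.59185791015625, 375.5813293457031), (44.70561981201172, 130.5977325439453), 88.82534790039062) [-3.0000e-03  8.0000e-03  7.7094e+01] 77.00231036371152
 case ((431.71319580078125, 377.7380676269531), (61.94496536254883, 150.7752685546875), 86.2749252319336)
```

The spectacles are flat (slope <0.01), within 4 mm of the case's middle and aligned to it within 3°. The arm is clear, so I'm handing in.

```bash
python3 -c "
from h import *
print(env.job_done())"
```

```text
the job is handed in; nothing more can be done
None
```

I handed the job in with the case flat in the tray and the round spectacles flat and lengthwise on it, but the spectacles tipped over on the first release (I re-gripped and righted them; whether that counts as a drop is unknown), I viewed 11 pictures against the limit of 10, and no verdict came back.

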